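# Feel the guide pins for play and scrap the worn ones

## Task

Rock each of the four guide pins in the two caliper brackets gently from side to side, pressing with light finger force only (well under 20 N), to feel how much play it has in its bore. Draw out every pin that rocks loosely and put it in the scrap tray; a pin that fits snugly is not to be drawn at all and must be left fully home in its bore. Leave the other things on the bench where they are.

Things in the scene. Friction and masses are not known exactly. Their poses are not given: they have to be found in the camera images.
- pin_1_mid (a point): guide pin, bright steel, 80 mm long, about 80 g, upright in a bore; all four look alike. Point: on its axis half-way up, 110 mm above the bench at the start; z towards the head. Up from the point: collar 20 mm across (2 to 6 mm, resting on the boss), neck 14 mm across (to 16 mm), hexagon head 17 mm across flats (16 to 40 mm, middle at 28), one pair of flats square to the pin's x axis
- pin_2_mid (a point): guide pin, as pin_1; point half-way up. Its shank, 42 mm long from the collar down, is hidden in the bore until drawn. Nothing locks it: it is drawn straight up
- pin_3_mid (a point): guide pin, as pin_1; point half-way up. Free to tilt, a snug pin (12 mm shank, 13 mm bore) rocks 2 to 2.5 mm from stop to stop at the head's middle, then stands hard; a worn one (10 mm shank) 5 to 7.5 mm, against 1 to 4 N of friction. Held so that it cannot tilt: 1 mm against 3 mm
- pin_4_mid (a point): guide pin, as pin_1; point half-way up. Snug or worn is not to be seen from outside, nor told by the number or the place
- pin_1_foot (a point): centre of the foot of pin_1's shank, 40 mm below its mid-point. A worn pin is also worn a hair shorter, 0.02 mm: far too little to be measured here, it only tells the judge which pins are worn
- pin_2_foot (a point): the same on pin_2
- pin_3_foot (a point): the same on pin_3
- pin_4_foot (a point): the same on pin_4
- bracket_left_borea (a point): centre of the mouth, on top of the boss, of the +y bore of the left bracket (13 mm across, 46 mm deep)
- bracket_left_boreb (a point): the same, -y bore of the left bracket
- bracket_right_borea (a point): the same, +y bore of the right bracket
- bracket_right_boreb (a point): the same, -y bore of the right bracket
- bracket_left: grey cast brake caliper bracket on the robot's left, 171 mm long, held fast in a blue bench vise. Origin on the bench under its middle; y along it, z up. Two round bosses 31 mm across at y = +70 and -70 mm carry the upright bores; their tops are 112 mm above the bench and only the pins stand higher
- bracket_right: the other such bracket, on the robot's right, same sizes and axes. On both, two mounting ears reach out to x = -43 mm, tops 104 mm high; the vise reaches from x = -65 to +107 mm, y = -62 to +62 mm, up to 64 mm high
- tray: the scrap tray: an open aluminium tray fixed to the bench between the brackets, 190 mm (x) by 150 mm (y), 30 mm tall, walls and floor 3 mm. Origin at the centre of its underside, on the bench
- spray_can: bystander: a spray can, 65 mm across and 190 mm tall, standing; origin at its base
- wrench: bystander: a 200 mm open-ended wrench lying on the bench; origin under its middle
- wire_brush: bystander: a 200 mm brush lying on the bench; origin under its middle
- brake_pad: bystander: a disc-brake pad, 132 by 46 by 16 mm, lying on the bench; origin under its middle
There are look-alikes about, which are no part of the job. Leave any orange look-alike of the tray alone.

How it is judged (in metres and radians):
At the end, for the whole second after the job is handed in: Every worn pin (the ones that rock loosely, 10 mm shank) lies or stands inside the scrap tray, at rest, its mid-point less than 55 mm above the bench; every snug pin stands upright (within 0.06 rad) and at rest in its bore, its mid-point within 4 mm of where it was (((distance between pin_1_mid and pin_1_foot below 0.03999 m and x of pin_1_mid in the frame of tray between -0.092 and 0.092 m and y of pin_1_mid in the frame of tray between -0.072 and 0.072 m and height (world z) of pin_1_mid below 0.055 m and linear speed of pin_1 below 0.02 m/s) or (not (distance between pin_1_mid and pin_1_foot below 0.03999 m) and distance of pin_1_mid from where it was at the start of the episode below 0.004 m and angle between pin_1_mid's own z axis and vertical below 0.06 rad and linear speed of pin_1 below 0.02 m/s)) and ((distance between pin_2_mid and pin_2_foot below 0.03999 m and x of pin_2_mid in the frame of tray between -0.092 and 0.092 m and y of pin_2_mid in the frame of tray between -0.072 and 0.072 m and height (world z) of pin_2_mid below 0.055 m and linear speed of pin_2 below 0.02 m/s) or (not (distance between pin_2_mid and pin_2_foot below 0.03999 m) and distance of pin_2_mid from where it was at the start of the episode below 0.004 m and angle between pin_2_mid's own z axis and vertical below 0.06 rad and linear speed of pin_2 below 0.02 m/s)) and ((distance between pin_3_mid and pin_3_foot below 0.03999 m and x of pin_3_mid in the frame of tray between -0.092 and 0.092 m and y of pin_3_mid in the frame of tray between -0.072 and 0.072 m and height (world z) of pin_3_mid below 0.055 m and linear speed of pin_3 below 0.02 m/s) or (not (distance between pin_3_mid and pin_3_foot below 0.03999 m) and distance of pin_3_mid from where it was at the start of the episode below 0.004 m and angle between pin_3_mid's own z axis and vertical below 0.06 rad and linear speed of pin_3 below 0.02 m/s)) and ((distance between pin_4_mid and pin_4_foot below 0.03999 m and x of pin_4_mid in the frame of tray between -0.092 and 0.092 m and y of pin_4_mid in the frame of tray between -0.072 and 0.072 m and height (world z) of pin_4_mid below 0.055 m and linear speed of pin_4 below 0.02 m/s) or (not (distance between pin_4_mid and pin_4_foot below 0.03999 m) and distance of pin_4_mid from where it was at the start of the episode below 0.004 m and angle between pin_4_mid's own z axis and vertical below 0.06 rad and linear speed of pin_4 below 0.02 m/s))); the robot touches nothing.
It fails at once if a pin is pressed against its bracket with more than 20 N (contact force between any of pin_1, pin_2, pin_3, pin_4 and bracket_left above 20 N or contact force between any of pin_1, pin_2, pin_3, pin_4 and bracket_right above 20 N).
It fails at once if a snug pin is drawn more than 10 mm out of its bore ((not (distance between pin_1_mid and pin_1_foot below 0.03999 m) and height (world z) of pin_1_mid above 0.12 m) or (not (distance between pin_2_mid and pin_2_foot below 0.03999 m) and height (world z) of pin_2_mid above 0.12 m) or (not (distance between pin_3_mid and pin_3_foot below 0.03999 m) and height (world z) of pin_3_mid above 0.12 m) or (not (distance between pin_4_mid and pin_4_foot below 0.03999 m) and height (world z) of pin_4_mid above 0.12 m)).
It fails at once if a bystander (spray can, wrench, brush, brake pad) is moved more than 20 mm (distance of any of spray_can, wrench, wire_brush, brake_pad from where it was at the start of the episode above 0.02 m).
It also fails if it takes over 72 s, if anything falls off the work surface, if the arm or the gripper's body presses on something with over 40 N, if the wrist force passes 120 N, or if a joint passes its speed limit or range.

## Robot

A 6-joint arm with a two-finger parallel gripper is mounted at the origin on the work surface. World frame = base frame: x ahead of the robot, y to its left, z up, the work surface at z = 0. Lengths are in mm, angles in rad, forces in N, time in s.
With the tool pointing down it reaches from about 350 to 975 mm from the base axis. Payload 7.1 kg.
Tool frame: the origin (TCP) lies midway between the tips of the shut fingers; the grasp point (between the pads) lies ctrl.grip_point_offset behind it (ctrl.grip_point_offset is the distance from the TCP to the grasp point, in mm); z points along the fingers, y is the line along which they close (so a half turn about z gives the same grasp; the last joint's range is limited). The gripper opens to 88 mm and grips with 3 to 60 N. Pads are 20 mm wide; open, the fingers measure 115 mm over their backs; the gripper's body (75 mm by 178 mm) begins 61 mm behind the grasp point.
Start: joints at [1.181, 0.423, 1.63, -0, 1.089, -0.019], TCP at [226.443, 582.519, 222.675] pointing down, gripper open.
Joint ranges: [-3, 3], [-0.9, 2.11], [0.09, 2.58], [-1.31, 4.45], [0.11, 2.69], [-2.54, 2.54]. Speed limits (rad/s): [2.39, 2.39, 3.01, 3.14, 3.14, 3.14].

## Interface

Orientations are given as a rotation vector (axis times angle).
In Python, from workcell import ctrl, get_image, close_job, finder gives the robot as it stands.
- The arm moves only by the tool servo_tool, never from a script. Its argument "deltas" is a list of rows, each a list of 2 entries, a list of its own where there are three numbers: the shift along the tool's x, y, z in mm, then the turn, a rotation vector about the tool's x, y, z in rad. A call has 1 to 5 rows; each row is the pose to reach, as a shift and turn from the pose commanded when the call began, along the tool's axes at that moment; what a row does not reach only later rows make up. A row lasts 1/12 s, in which the tool goes at most 41.7 mm and 7.16 degrees, less where a joint would pass 70% of its speed; a pose out of reach is approached as far as the arm can. A call with a gripper value outside its range is refused whole. "grip" is the closure, from -1 (fully open) to 1 (shut), so that 0 is half open, set as the call begins (left out, the last holds). The fingers move at their own pace and stop on an object; the grip force is fixed at half the most. Time passes only in rows, so rows that repeat a pose let the fingers close. It gives the time, the measured TCP pose, the force, the opening and the grip force at its end, in the units of the state.
- ctrl.get_obs(): the state, without advancing time (a new reading comes with each control period).
- get_image(name): name is "scene" or "top" or "wrist"; returns a dict with "frame" (480x640x3 uint8, blue, green, red), "depth" (480x640 float32, mm along the optical axis (not along the pixel's ray), 0 where there is no reading), "K" (3x3 intrinsics, pixels), "pose" (4x4, takes a point from camera to world coordinates). Camera axes: x right, y down, z forward; pixel columns grow to the right and rows downward; lengths in mm; the calibration is good to about 2 mm. A picture is of the moment at which its call begins.
- close_job(): hands the job in; it is judged then, once.
Trained networks look in a picture, given as the dict that the camera call returned (one of the last four; its "shot" number tells which), for a name from the list of things; names that differ only in an ending like _2 or _b are one class to them, and where a whole thing is asked for, a point or a joint stands for the part that bears it (a point fixed in the world has none). Each returns a list of dicts, best first, with "score" (0 to 1); they miss things now and then, are a little off and sometimes report something else, mostly with a low value. They report only what shows in the picture. A call takes as long as a camera call. They do not tell look-alikes from the thing itself.
- finder.search_frame(query, picture): "rect" ([centre column, centre row, width, height] as shares, 0 to 1, of the picture: columns of its width, rows of its height, round what is visible of it).
- finder.silhouettes(query, picture): "mask" (480x640 bool, what is visible of it) and "rect" ([centre column, centre row, width, height] as shares, 0 to 1, of the picture: columns of its width, rows of its height, round what is visible of it).
The state is a dict: "t": time; "qpos": joint angles; "qvel": joint speeds; "joint_torque": joint torques, N m; "ee_pos": TCP position; "orientation": TCP orientation; "ft_force": force on the tool from outside, world axes, zero at the start; "moment": the same for the moment, N m; "width": finger opening in mm; "grasp_force": force on a finger pad.
Only numpy, scipy, OpenCV 4.12 (cv2) and the standard library are available. Lean on these libraries where they do the work, as an engineer would, in place of code of your own. Each camera call takes 0.05 s, during which the arm holds its last target. There are 200 camera calls.

## Working session

There is one attempt and no reset: what is moved stays moved. The work goes in short steps, Python scripts to look and compute and a tool call to move; the robot and the scene stay as the last step left them, time stands still between calls to the robot, and variables do not carry over. Pictures are saved under pics/ and viewed, at most 10 in all, crops included, and the job is handed in when it is done.

Besides the shell and the picture viewer there is one more tool, called after "Call:" by a JSON object that holds its "api" and its "payload". servo_tool: Moves the arm, as the interface text tells. Its arguments: {"type":"object","properties":{"deltas":{"type":"array","items":{"type":"array"}},"grip":{"type":"number"}},"required":["deltas"]}

```bash
mkdir -p pics; ls; python3 - <<'E'
from workcell import ctrl,get_image,finder
import cv2,numpy as np
o=ctrl.get_obs();print(o,ctrl.grip_point_offset)
for n in("scene","top"):
    p=get_image(n);cv2.imwrite(f"pics/{n}0.png",p["frame"])
    print(n,p["K"].tolist(),p["pose"].round(3).tolist())
    for q in("pin_1_mid","tray","bracket_left"):
        for d in finder.silhouettes(q,p):
            m=d["mask"]&(p["depth"]>0)
            v,u=np.nonzero(m)
            if len(v)==0: continue
            z=p["depth"][v,u];P=np.c_[(u-p["K"][0,2])/p["K"][0,0]*z,(v-p["K"][1,2])/p["K"][1,1]*z,z,0*z+1]@p["pose"].T
            print(q,round(d["score"],2),(np.array(d["rect"])*[640,480,640,480]).round(),np.median(P[:,:3],0).round(1),np.percentile(P[:,2],98).round(1))
E
```

```text
pics
{'t': 0.0, 'qpos': array([ 1.18098536e+00,  4.23840452e-01,  1.63068416e+00,  1.24195179e-05,
        1.08861883e+00, -1.89811756e-02]), 'qvel': array([-1.86939421e-04,  1.21373228e-03, -1.47703807e-04, -8.21446303e-05,
        1.27645296e-03,  8.59835615e-04]), 'joint_torque': array([-3.95662239e-03, -5.44628441e+01, -2.73676175e+01,  6.42719097e-02,
        2.27233936e-02, -1.32056816e-04]), 'ee_pos': array([226.24144404, 582.01191169, 221.90424441]), 'orientation': array([-5.79114942e-01, -3.08742276e+00,  2.38150858e-03]), 'ft_force': array([0.92021359, 0.32961598, 0.54754524]), 'moment': array([-0.01527471,  0.00136251,  0.01895446]), 'grasp_force': 0.0, 'width': 87.99594676298342} 18.700000000000003
scene [[451.6359549318686, 0.0, 324.68851884295367], [0.0, 451.6359549318686, 233.35649997244772], [0.0, 0.0, 1.0]] [[0.757, 0.543, -0.364, 871.26], [0.654, -0.631, 0.417, -402.12], [-0.003, -0.554, -0.833, 867.863], [0.0, 0.0, 0.0, 1.0]]
pin_1_mid 0.5 [372. 159.  10.  15.] [497.5 185.3 137.4] 153.1
pin_1_mid 0.2 [394. 167.  80.  74.] [512.9 242.9  54.7] 111.2
tray 0.82 [178. 2
[... 210 characters left out ...]
 54.5] 111.9
top [[438.14144591733697, 0.0, 327.54595558151146], [0.0, 438.14144591733697, 236.5458776504526], [0.0, 0.0, 1.0]] [[-0.007, -0.994, 0.105, 424.611], [-1.0, 0.007, -0.004, -41.067], [0.004, -0.105, -0.994, 1023.053], [0.0, 0.0, 0.0, 1.0]]
tray 0.84 [213. 358.  68.  91.] [258.7 219.8   3.8] 31.2
tray 0.75 [305. 220.  67.  85.] [5.758e+02 2.000e-01 3.700e+00] 30.9
tray 0.65 [410. 345.  87.  98.] [ 283.9 -231.9    4. ] 31.0
bracket_left 0.74 [186. 243.  88.  82.] [497.4 253.7  54.5] 112.3
bracket_left 0.69 [145. 250.  15.   9.] [496.1 325.2 145.8] 152.7
bracket_left 0.58 [214. 252.  17.  12.] [491.3 186.  148.8] 153.6
bracket_left 0.25 [245. 145.  55.  31.] [751.7 152.4  15.1] 19.8
```

View pics/scene0.png

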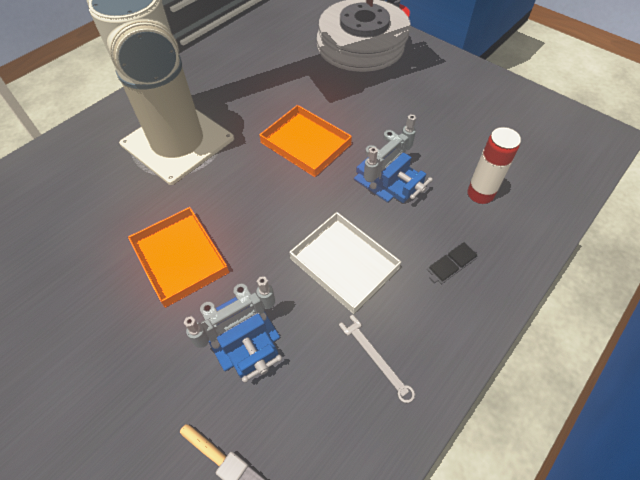

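View pics/top0.png

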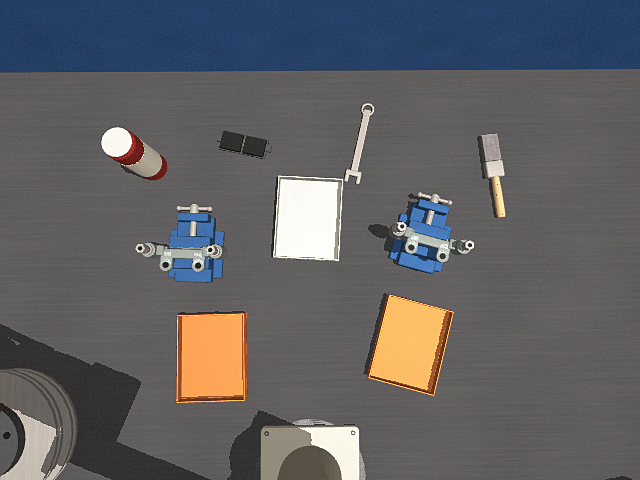

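The scrap tray is the white one at scene (345,262), about (576,0). It is aluminium-coloured and lies between the brackets. The two orange trays at scene (306,140) and (178,255) are look-alikes. The pins show in the top picture at about (145,250), (213,250), (400,228) and (467,246).

```bash
cat > h.py <<'E'
from workcell import ctrl,get_image,finder,close_job
import numpy as np,cv2
from scipy.spatial.transform import Rotation as R
def cloud(p):
    K=p["K"];z=p["depth"];v,u=np.mgrid[:480,:640]
    P=np.stack([(u-K[0,2])/K[0,0]*z,(v-K[1,2])/K[1,1]*z,z,np.ones_like(z)],-1)@p["pose"].T
    P[z<=0]=np.nan
    return P[...,:3]
def plan(xyz=None,yaw=None):
    """shift (tool axes) and turn to world target; yaw = world angle of tool y axis, tool down"""
    o=ctrl.get_obs();r=R.from_rotvec(o["orientation"]);M=r.as_matrix()
    print("t",round(o["t"],2),"pos",o["ee_pos"].round(2),"yaw",round(np.degrees(np.arctan2(M[1,1],M[0,1])),2),"F",o["ft_force"].round(2),"w",round(o["width"],2),"gf",o["grasp_force"])
    if xyz is not None: print("shift",(M.T@(np.array(xyz)-o["ee_pos"])).round(2))
    if yaw is not None:
        y=np.array([np.cos(yaw),np.sin(yaw),0]);
        if y@M[:,1]<0:y=-y
        z=np.array([0,0,-1.]);D=np.c_[np.cross(y,z),y,z]
        print("turn",(R.from_matrix(M.T@D)).as_rotvec().round(3))
def proj(p,X):
    c=np.linalg.inv(p["pose"])@np.r_[X,1];return (p["K"]@(c[:3]/c[2]))[:2]
E
python3 - <<'E'
from h import *
for n in("top","scene"):
    p=get_image(n);P=cloud(p)
    m=(np.nan_to_num(P[...,2])>143)&(np.nan_to_num(P[...,2])<160)&(P[...,0]>380)&(P[...,0]<650)&(abs(P[...,1])<400)
    k,l,s,c=cv2.connectedComponentsWithStats(m.astype(np.uint8))
    for i in range(1,k):
        if s[i,4]>8: q=P[l==i];print(n,s[i,4],c[i].round(1),np.nanmedian(q,0).round(1))
p=get_image("wrist");o=ctrl.get_obs()
T=np.eye(4);T[:3,:3]=R.from_rotvec(o["orientation"]).as_matrix();T[:3,3]=o["ee_pos"]
print(p["K"].tolist());print((np.linalg.inv(T)@p["pose"]).round(3))
plan([494,255,300],np.pi/2)
E
```

```text
top 68 [401.3 226.2] [ 536.6 -193.1  150.9]
top 76 [468.5 244.9] [ 497.5 -327.2  150.7]
top 77 [140.2 248. ] [496.3 329.  150.1]
top 71 [210.2 249.6] [491.6 189.1 150.3]
scene 54 [411.2 118.1] [500.1 328.2 149.5]
scene 59 [372.7 150.7] [494.7 188.3 150. ]
scene 88 [261.7 281.6] [ 540.1 -193.9  150.6]
scene 102 [189.3 321.9] [ 502.2 -328.2  150.5]
[[400.5962409801044, 0.0, 327.12831231153456], [0.0, 400.5962409801044, 239.76469007558822], [0.0, 0.0, 1.0]]
[[-0.00000e+00 -9.69000e-01 -2.47000e-01  6.67690e+01]
 [ 1.00000e+00  0.00000e+00 -1.00000e-03  4.52000e-01]
 [ 1.00000e-03 -2.47000e-01  9.69000e-01 -1.60375e+02]
 [ 0.00000e+00  0.00000e+00  0.00000e+00  1.00000e+00]]
t 0.55 pos [226.43 582.51 222.7 ] yaw 68.76 F [-0.42  0.76  0.19] w 87.99 gf 0.0
shift [-368.05 -208.31  -77.31]
turn [ 0.    -0.    -0.371]
```

Call:
{"api": "servo_tool", "payload": {"deltas": [[[-40, -16, 4], [0, 0, -0.1]], [[-80, -32, 8], [0, 0, -0.2]], [[-120, -48, 12], [0, 0, -0.3]], [[-160, -64, 16], [0, 0, -0.336]], [[-200, -80, 20], [0, 0, -0.336]]], "grip": 0.27}}

```text
t: 0.97
ee_pos: [379.1, 439.6, 203.5]
orientation: [0.05, 3.141, 0.0]
ft_force: [-0.6, 0.3, -0.3]
width: 58.1
grasp_force: 0.0
```

```bash
python3 -c "
from h import *
plan([498,328,185],np.radians(88))"
```

```text
t 0.97 pos [379.08 439.61 203.45] yaw 88.17 F [-0.61  0.34 -0.26] w 58.09 gf 0.0
shift [-122.41 -107.76   18.46]
turn [0.    0.    0.003]
```

Call:
{"api": "servo_tool", "payload": {"deltas": [[[-29, -26, 4], [0, 0, 0]], [[-58, -52, 9], [0, 0, 0]], [[-87, -78, 14], [0, 0, 0]], [[-117.5, -103.7, 17.7], [0, 0, 0]], [[-117.5, -103.7, 17.7], [0, 0, 0]]]}}

```text
t: 1.38
ee_pos: [496.0, 328.9, 185.2]
orientation: [0.062, 3.14, -0.002]
ft_force: [-0.0, -0.0, 0.0]
width: 32.4
grasp_force: 0.0
```

Call:
{"api": "servo_tool", "payload": {"deltas": [[[0, 0, 0], [0, 0, 0]], [[0, 0, 0], [0, 0, 0]]]}}

```text
t: 1.55
ee_pos: [491.7, 333.2, 185.7]
orientation: [-0.056, -3.141, -0.0]
ft_force: [0.2, -0.0, -0.3]
width: 32.4
grasp_force: 0.0
```

```bash
python3 -c "
from h import *
plan([498,328,185],np.radians(88))
p=get_image('wrist');cv2.imwrite('pics/w1full.png',p['frame']);u,v=proj(p,[498,328,150]);print(u,v)
u0=int(np.clip(u-80,0,480));v0=int(np.clip(v-80,0,320));print(u0,v0)
cv2.imwrite('pics/w1.png',cv2.resize(p['frame'][v0:v0+160,u0:u0+160],(560,560)))
P=cloud(p);m=(np.nan_to_num(P[...,2])>146)&(np.nan_to_num(P[...,2])<155)
k,l,s,c=cv2.connectedComponentsWithStats(m.astype(np.uint8))
for i in range(1,k):
  if s[i,4]>30: q=P[l==i];print(s[i],c[i].round(1),np.nanmean(q,0).round(1),q.min(0),q.max(0))
"
```

```text
t 1.55 pos [491.7  333.21 185.69] yaw 87.95 F [ 0.2  -0.01 -0.27] w 32.43 gf 0.0
shift [-6.48 -4.98  0.69]
turn [ 0.    -0.    -0.001]
317.18575019116753 282.9098080354143
237 202
[308 265  37  32 899] [326.1 280.7] [497.5 332.6 148.6] [488.98926809 323.12308107 146.13133998] [506.52315983 341.99872884 150.73052049]
[ 41 266  40  33 976] [ 60.2 282. ] [493.3 193.6 148.6] [484.87789571 182.95175734 146.00799316] [502.8209474  203.28374101 151.06163147]
```

View pics/w1.png

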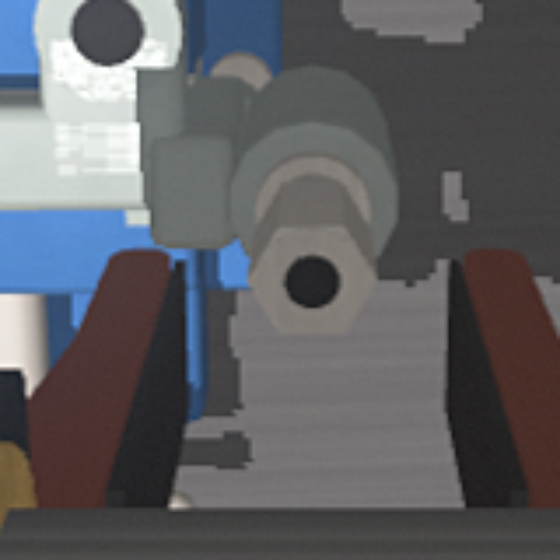

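```bash
cat >> h.py <<'E'
def heads(name='wrist',save=None):
    p=get_image(name);P=cloud(p);Z=np.nan_to_num(P[...,2])
    m=((Z>142)&(Z<156)&(P[...,0]>380)).astype(np.uint8)
    g=cv2.cvtColor(p['frame'],cv2.COLOR_BGR2GRAY)
    k,l,s,c=cv2.connectedComponentsWithStats(m);X=P
    for i in range(1,k):
        if s[i,4]<200: continue
        b=(l==i);t,_=cv2.threshold(g[b].reshape(-1,1),0,255,cv2.THRESH_OTSU)
        mm=(b&(g>t)).astype(np.uint8)
        cs=max(cv2.findContours(mm,cv2.RETR_EXTERNAL,cv2.CHAIN_APPROX_NONE)[0],key=cv2.contourArea)
        h=cv2.convexHull(cs)[:,0].astype(float)
        # hull pixels onto plane z=150
        ray=np.c_[(h-p['K'][:2,2])/p['K'][0,0],np.ones(len(h))]@p['pose'][:3,:3].T;C=p['pose'][:3,3]
        W=C+ray*((150-C[2])/ray[:,2])[:,None];W=W[:,:2].astype(np.float32)
        M=cv2.moments(W.reshape(-1,1,2));ctr=np.array([M['m10'],M['m01']])/M['m00']
        best=min((max((d:=(W-ctr)@np.array([[np.cos(a+j*np.pi/3),np.sin(a+j*np.pi/3)] for j in range(3)]).T).ptp(0) if False else np.ptp((W-ctr)@np.array([[np.cos(a+j*np.pi/3),np.sin(a+j*np.pi/3)] for j in range(3)]).T,axis=0)),a) for a in np.radians(np.arange(0,60,.5)))
        print(name,'px',c[i].round(1),'ctr',ctr.round(1),'AF',round(float(best[0]),1),'flat normals at',round(np.degrees(best[1]),1),'+60k','thr',t)
        if save: cv2.polylines(p['frame'],[h.astype(int).reshape(-1,1,2)],True,(0,0,255),1)
    if save: cv2.imwrite(save,p['frame'])
E
sed -i 's/best=min((max((d:=.*ptp(0) if False else np.ptp(\(.*\),axis=0)),a) for/best=min((max(np.ptp(\1,axis=0)),a) for/' h.py
python3 -c "
from h import *
plan([498,328,185],np.radians(88));heads(save='pics/w2.png');heads();plan()"
```

```text
t 1.6 pos [491.24 333.78 185.75] yaw 88.03 F [ 0.98 -0.18  0.61] w 31.95 gf 0.0
shift [-6.96 -5.54  0.75]
turn [ 0.    -0.     0.001]
wrist px [ 61.5 281.2] ctr [493.3 193.8] AF 16.9 flat normals at 52.5 +60k thr 162.0
wrist px [325.1 280.5] ctr [496.4 332.7] AF 18.7 flat normals at 58.0 +60k thr 78.0
wrist px [324.4 280.6] ctr [496.3 332.7] AF 18.7 flat normals at 58.0 +60k thr 78.0
wrist px [ 61.1 281.3] ctr [493.3 193.8] AF 16.9 flat normals at 52.5 +60k thr 162.0
t 1.7 pos [490.97 334.26 185.91] yaw 88.11 F [-0.14 -0.37  0.6 ] w 31.56 gf 0.0
```

View pics/w2.png

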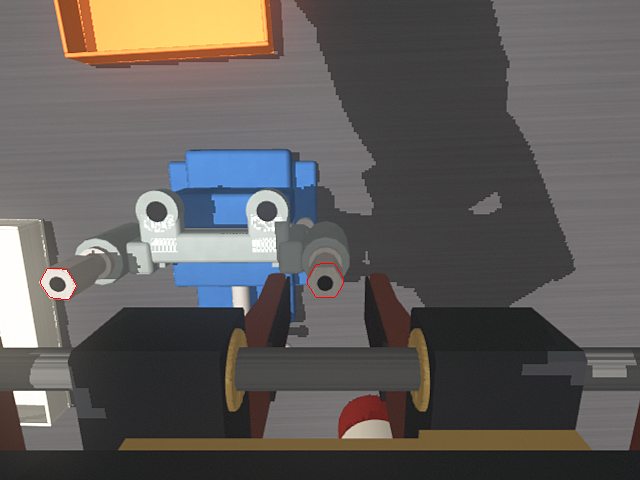

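Call:
{"api": "servo_tool", "payload": {"deltas": [[[-2, 0, 3], [0, 0, 0.105]], [[-4, -1, 6], [0, 0, 0.21]], [[-5.6, -1.3, 10], [0, 0, 0.314]], [[-5.6, -1.3, 15], [0, 0, 0.419]], [[-5.6, -1.3, 15], [0, 0, 0.524]]]}}

```text
t: 2.12
ee_pos: [496.1, 332.6, 170.1]
orientation: [-0.871, -3.018, 0.001]
ft_force: [-0.7, -1.0, 0.7]
width: 32.2
grasp_force: 0.0
```

Call:
{"api": "servo_tool", "payload": {"deltas": [[[0, 0, 0], [0, 0, 0]], [[0, 0, 0], [0, 0, 0]], [[0, 0, 0], [0, 0, 0]]]}}

```text
t: 2.37
ee_pos: [497.0, 332.4, 171.0]
orientation: [0.86, 3.021, 0.0]
ft_force: [0.3, 0.3, -0.0]
width: 32.0
grasp_force: 0.0
```

```bash
python3 -c "
from h import *
heads(save='pics/w3.png');plan([496.4,332.7,122],np.radians(58));print(ctrl.get_obs()['qvel'].round(4),ctrl.get_obs()['qpos'])"
```

```text
wrist px [328.  279.5] ctr [496.8 333.5] AF 18.7 flat normals at 0.0 +60k thr 81.0
t 2.42 pos [497.17 332.26 170.99] yaw 58.18 F [-0.85  0.36  0.25] w 32.42 gf 0.0
shift [ 0.89 -0.05 48.99]
turn [0.    0.    0.003]
[-0.0056 -0.0004 -0.0024 -0.0016  0.0007  0.0106] [ 5.69240754e-01  4.46408422e-01  1.72981056e+00 -2.07786632e-08
  9.64917810e-01 -4.46165723e-01]
```

View pics/w3.png

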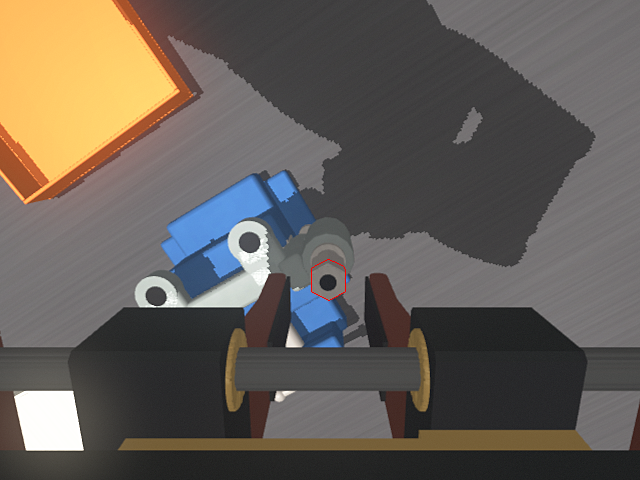

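The pin head is at (328,280), centred between the fingers (midline about 327), with its flats parallel to the pads. I'm going down round it.

Call:
{"api": "servo_tool", "payload": {"deltas": [[[0.4, 0.3, 10], [0, 0, 0]], [[0.8, 0.3, 20], [0, 0, 0]], [[0.8, 0.3, 30], [0, 0, 0]], [[0.8, 0.3, 40], [0, 0, 0]], [[0.8, 0.3, 49], [0, 0, 0]]]}}

```text
t: 2.83
ee_pos: [496.4, 332.0, 120.0]
orientation: [-0.866, -3.019, 0.002]
ft_force: [0.0, 0.1, -0.6]
width: 32.2
grasp_force: 0.0
```

Call:
{"api": "servo_tool", "payload": {"deltas": [[[0, 0, 0], [0, 0, 0]], [[0, 0, 0], [0, 0, 0]], [[0, 0, 0], [0, 0, 0]], [[0, 0, 0], [0, 0, 0]]]}}

```text
t: 3.17
ee_pos: [497.3, 332.6, 122.1]
orientation: [0.866, 3.019, 0.001]
ft_force: [-0.7, -0.2, 0.3]
width: 32.2
grasp_force: 0.0
```

Call:
{"api": "servo_tool", "payload": {"deltas": [[[0, 2, 0], [0, 0, 0]], [[0, 4, 0], [0, 0, 0]], [[0, 4, 0], [0, 0, 0]]]}}

```text
t: 3.42
ee_pos: [499.6, 336.3, 122.2]
orientation: [0.866, 3.019, 0.002]
ft_force: [-0.1, -0.1, 0.1]
width: 32.0
grasp_force: 0.0
```

Call:
{"api": "servo_tool", "payload": {"deltas": [[[0, 1, 0], [0, 0, 0]], [[0, 2, 0], [0, 0, 0]], [[0, 2, 0], [0, 0, 0]]]}}

```text
t: 3.67
ee_pos: [500.2, 337.7, 121.8]
orientation: [0.866, 3.02, 0.0]
ft_force: [0.0, 0.4, -0.8]
width: 32.0
grasp_force: 0.0
```

Call:
{"api": "servo_tool", "payload": {"deltas": [[[0, 1, 0], [0, 0, 0]], [[0, 1, 0], [0, 0, 0]]]}}

```text
t: 3.83
ee_pos: [500.7, 338.4, 121.7]
orientation: [0.866, 3.02, 0.0]
ft_force: [-0.4, -0.3, -0.5]
width: 32.2
grasp_force: 0.0
```

Call:
{"api": "servo_tool", "payload": {"deltas": [[[0, 0.7, 0], [0, 0, 0]], [[0, 0.7, 0], [0, 0, 0]]]}}

```text
t: 4.0
ee_pos: [501.0, 339.0, 121.7]
orientation: [-0.866, -3.02, -0.0]
ft_force: [0.8, 0.4, -0.1]
width: 32.2
grasp_force: 0.0
```

Call:
{"api": "servo_tool", "payload": {"deltas": [[[0, 0.7, 0], [0, 0, 0]], [[0, 0.7, 0], [0, 0, 0]]]}}

```text
t: 4.17
ee_pos: [501.3, 339.5, 121.7]
orientation: [-0.866, -3.02, 0.0]
ft_force: [-0.3, 1.0, -0.1]
width: 32.3
grasp_force: 0.1
```

Call:
{"api": "servo_tool", "payload": {"deltas": [[[0, 0.7, 0], [0, 0, 0]], [[0, 0.7, 0], [0, 0, 0]]]}}

```text
t: 4.33
ee_pos: [501.6, 340.0, 121.7]
orientation: [-0.866, -3.02, 0.001]
ft_force: [-0.5, -0.5, 0.6]
width: 32.0
grasp_force: 0.5
```

Call:
{"api": "servo_tool", "payload": {"deltas": [[[0, 0.5, 0], [0, 0, 0]], [[0, 0.5, 0], [0, 0, 0]]]}}

```text
t: 4.5
ee_pos: [501.7, 340.2, 121.6]
orientation: [-0.866, -3.019, 0.002]
ft_force: [-1.1, -2.3, 2.1]
width: 31.6
grasp_force: 1.4
```

Call:
{"api": "servo_tool", "payload": {"deltas": [[[0, 0.6, 0], [0, 0, 0]], [[0, 0.6, 0], [0, 0, 0]]]}}

```text
t: 4.67
ee_pos: [501.7, 340.3, 121.6]
orientation: [-0.866, -3.019, 0.003]
ft_force: [-2.7, -4.1, 3.7]
width: 32.5
grasp_force: 2.6
```

Call:
{"api": "servo_tool", "payload": {"deltas": [[[0, 0.5, 0], [0, 0, 0]], [[0, 0.5, 0], [0, 0, 0]]]}}

```text
t: 4.83
ee_pos: [501.8, 340.4, 121.6]
orientation: [-0.866, -3.019, 0.004]
ft_force: [-2.7, -5.6, 4.6]
width: 31.9
grasp_force: 3.3
```

Call:
{"api": "servo_tool", "payload": {"deltas": [[[0, -4, 0], [0, 0, 0]], [[0, -9, 0], [0, 0, 0]], [[0, -14, 0], [0, 0, 0]], [[0, -14, 0], [0, 0, 0]], [[0, -14, 0], [0, 0, 0]]]}}

```text
t: 5.25
ee_pos: [495.1, 329.5, 121.8]
orientation: [0.867, 3.019, 0.001]
ft_force: [-0.9, 1.0, 0.4]
width: 32.0
grasp_force: 0.0
```

Call:
{"api": "servo_tool", "payload": {"deltas": [[[0, -0.5, 0], [0, 0, 0]], [[0, -1, 0], [0, 0, 0]], [[0, -1, 0], [0, 0, 0]]]}}

```text
t: 5.5
ee_pos: [494.7, 328.8, 121.7]
orientation: [0.866, 3.02, 0.0]
ft_force: [-0.4, -0.8, -0.1]
width: 32.0
grasp_force: 0.0
```

Call:
{"api": "servo_tool", "payload": {"deltas": [[[0, -0.7, 0], [0, 0, 0]], [[0, -0.7, 0], [0, 0, 0]]]}}

```text
t: 5.67
ee_pos: [494.2, 328.1, 121.7]
orientation: [-0.866, -3.02, 0.0]
ft_force: [0.6, 1.0, -0.2]
width: 32.3
grasp_force: 0.0
```

Call:
{"api": "servo_tool", "payload": {"deltas": [[[0, -0.7, 0], [0, 0, 0]], [[0, -0.7, 0], [0, 0, 0]]]}}

```text
t: 5.83
ee_pos: [493.8, 327.5, 121.7]
orientation: [-0.866, -3.02, 0.0]
ft_force: [0.7, -0.6, -0.8]
width: 31.9
grasp_force: 0.0
```

Call:
{"api": "servo_tool", "payload": {"deltas": [[[0, -0.7, 0], [0, 0, 0]], [[0, -0.7, 0], [0, 0, 0]]]}}

```text
t: 6.0
ee_pos: [493.4, 326.9, 121.7]
orientation: [-0.866, -3.02, 0.0]
ft_force: [0.0, -0.0, -1.3]
width: 32.0
grasp_force: 0.0
```

Call:
{"api": "servo_tool", "payload": {"deltas": [[[0, -0.7, 0], [0, 0, 0]], [[0, -0.7, 0], [0, 0, 0]]]}}

```text
t: 6.17
ee_pos: [493.1, 326.3, 121.7]
orientation: [0.866, 3.02, 0.0]
ft_force: [0.7, -0.8, 0.6]
width: 32.2
grasp_force: 0.1
```

Call:
{"api": "servo_tool", "payload": {"deltas": [[[0, -0.7, 0], [0, 0, 0]], [[0, -0.7, 0], [0, 0, 0]]]}}

```text
t: 6.33
ee_pos: [492.8, 325.7, 121.7]
orientation: [0.866, 3.02, 0.0]
ft_force: [0.2, -1.1, -0.2]
width: 31.8
grasp_force: 0.1
```

Call:
{"api": "servo_tool", "payload": {"deltas": [[[0, -0.6, 0], [0, 0, 0]], [[0, -0.6, 0], [0, 0, 0]]]}}

```text
t: 6.5
ee_pos: [492.7, 325.5, 121.9]
orientation: [0.866, 3.019, 0.001]
ft_force: [1.3, 0.9, 1.2]
width: 32.4
grasp_force: 0.5
```

Call:
{"api": "servo_tool", "payload": {"deltas": [[[0, -0.6, 0], [0, 0, 0]], [[0, -0.6, 0], [0, 0, 0]]]}}

```text
t: 6.67
ee_pos: [492.5, 325.1, 122.0]
orientation: [0.866, 3.019, 0.002]
ft_force: [0.4, 2.6, -0.2]
width: 31.8
grasp_force: 1.2
```

Call:
{"api": "servo_tool", "payload": {"deltas": [[[0, -0.6, 0], [0, 0, 0]], [[0, -0.6, 0], [0, 0, 0]]]}}

```text
t: 6.83
ee_pos: [492.5, 324.9, 122.1]
orientation: [0.866, 3.019, 0.003]
ft_force: [1.8, 5.2, 0.2]
width: 32.0
grasp_force: 2.4
```

Call:
{"api": "servo_tool", "payload": {"deltas": [[[0, -0.6, 0], [0, 0, 0]], [[0, -0.6, 0], [0, 0, 0]]]}}

```text
t: 7.0
ee_pos: [492.4, 324.8, 122.1]
orientation: [0.866, 3.018, 0.004]
ft_force: [4.0, 6.0, -0.7]
width: 32.0
grasp_force: 3.3
```

T = 18.2 mm of travel, less the 15.1 mm gap, gives about 3 mm of rock including compliance, ending on a hard stop. So left +y is **snug**. Next is the left −y pin.

Call:
{"api": "servo_tool", "payload": {"deltas": [[[0, 11, 0], [0, 0, 0]], [[0, 11, 0], [0, 0, 0]], [[0, 11, -5], [0, 0, 0]], [[0, 11, -30], [0, 0, 0]], [[0, 11, -50], [0, 0, 0]]]}}

```text
t: 7.42
ee_pos: [496.2, 332.2, 171.6]
orientation: [-0.866, -3.018, 0.005]
ft_force: [0.2, -0.3, -0.1]
width: 32.2
grasp_force: 0.0
```

Call:
{"api": "servo_tool", "payload": {"deltas": [[[-10, -17, 0], [0, 0, 0]], [[-28, -48, 0], [0, 0, 0]], [[-46, -79, 0], [0, 0, 0]], [[-63, -108, 0], [0, 0, 0]], [[-70, -120, 0], [0, 0, 0]]]}}

```text
t: 7.83
ee_pos: [491.5, 190.7, 171.6]
orientation: [-0.868, -3.017, 0.004]
ft_force: [0.4, 0.4, 0.3]
width: 32.2
grasp_force: 0.0
```

Call:
{"api": "servo_tool", "payload": {"deltas": [[[0, 0, 0], [0, 0, 0]], [[0, 0, 0], [0, 0, 0]], [[0, 0, 0], [0, 0, 0]]]}}

```text
t: 8.08
ee_pos: [493.4, 195.1, 171.9]
orientation: [0.866, 3.02, 0.001]
ft_force: [0.3, -0.4, -0.1]
width: 32.3
grasp_force: 0.0
```

```bash
python3 -c "
from h import *
heads();plan([492.9,193.2,122],np.radians(58))"
```

```text
wrist px [589.9 132.6] ctr [496.5 329.7] AF 20.9 flat normals at 57.5 +60k thr 94.0
wrist px [322.9 280.5] ctr [492.6 193.6] AF 18.7 flat normals at 53.5 +60k thr 101.0
t 8.13 pos [493.35 195.3  171.82] yaw 58.03 F [-0.54 -0.06 -0.56] w 31.61 gf 0.0
shift [-0.72 -2.05 49.82]
turn [0.001 0.    0.   ]
```

Call:
{"api": "servo_tool", "payload": {"deltas": [[[-0.5, -2, 8], [0, 0, 0.07]], [[-0.5, -2, 18], [0, 0, 0.07]], [[-0.5, -2, 30], [0, 0, 0.07]], [[-0.5, -2, 40], [0, 0, 0.07]], [[-0.5, -2, 50], [0, 0, 0.07]]]}}

```text
t: 8.55
ee_pos: [492.1, 192.9, 120.5]
orientation: [-0.968, -2.988, 0.001]
ft_force: [0.9, -0.3, 0.2]
width: 32.2
grasp_force: 0.0
```

Call:
{"api": "servo_tool", "payload": {"deltas": [[[0, 0, 0], [0, 0, 0]], [[0, 0, 0], [0, 0, 0]], [[0, 0, 0], [0, 0, 0]], [[0, 0, 0], [0, 0, 0]]]}}

```text
t: 8.88
ee_pos: [492.9, 192.4, 122.2]
orientation: [0.971, 2.987, 0.001]
ft_force: [-0.9, 0.1, 0.4]
width: 32.5
grasp_force: 0.0
```

Call:
{"api": "servo_tool", "payload": {"deltas": [[[0, 2, 0], [0, 0, 0]], [[0, 4, 0], [0, 0, 0]], [[0, 5, 0], [0, 0, 0]], [[0, 5, 0], [0, 0, 0]]]}}

```text
t: 9.22
ee_pos: [495.8, 196.6, 122.0]
orientation: [0.971, 2.987, 0.001]
ft_force: [-0.1, 0.8, -0.5]
width: 32.0
grasp_force: 0.0
```

Call:
{"api": "servo_tool", "payload": {"deltas": [[[0, 0.7, 0], [0, 0, 0]], [[0, 0.7, 0], [0, 0, 0]]]}}

```text
t: 9.38
ee_pos: [495.9, 196.9, 121.8]
orientation: [0.971, 2.988, 0.0]
ft_force: [-0.7, -0.5, 0.1]
width: 32.2
grasp_force: 0.0
```

Call:
{"api": "servo_tool", "payload": {"deltas": [[[0, 0.7, 0], [0, 0, 0]], [[0, 0.7, 0], [0, 0, 0]]]}}

```text
t: 9.55
ee_pos: [496.2, 197.4, 121.7]
orientation: [-0.972, -2.988, 0.0]
ft_force: [-0.1, -0.4, -0.7]
width: 31.8
grasp_force: 0.0
```

Call:
{"api": "servo_tool", "payload": {"deltas": [[[0, 0.7, 0], [0, 0, 0]], [[0, 0.7, 0], [0, 0, 0]]]}}

```text
t: 9.72
ee_pos: [496.7, 198.0, 121.7]
orientation: [0.972, 2.988, 0.0]
ft_force: [0.0, 0.1, -0.1]
width: 32.1
grasp_force: 0.0
```

Call:
{"api": "servo_tool", "payload": {"deltas": [[[0, 0.6, 0], [0, 0, 0]], [[0, 0.6, 0], [0, 0, 0]]]}}

```text
t: 9.88
ee_pos: [497.0, 198.5, 121.7]
orientation: [0.971, 2.988, 0.0]
ft_force: [-0.6, 0.0, -0.0]
width: 32.3
grasp_force: 0.0
```

Call:
{"api": "servo_tool", "payload": {"deltas": [[[0, 0.7, 0], [0, 0, 0]], [[0, 0.7, 0], [0, 0, 0]]]}}

```text
t: 10.05
ee_pos: [497.4, 199.1, 121.7]
orientation: [-0.971, -2.988, 0.0]
ft_force: [-1.0, -0.1, -0.6]
width: 32.0
grasp_force: 0.1
```

Call:
{"api": "servo_tool", "payload": {"deltas": [[[0, 0.7, 0], [0, 0, 0]], [[0, 0.7, 0], [0, 0, 0]]]}}

```text
t: 10.22
ee_pos: [497.7, 199.6, 121.7]
orientation: [-0.971, -2.987, 0.0]
ft_force: [-0.8, -1.7, 0.0]
width: 32.1
grasp_force: 0.4
```

Call:
{"api": "servo_tool", "payload": {"deltas": [[[0, 0.6, 0], [0, 0, 0]], [[0, 0.6, 0], [0, 0, 0]]]}}

```text
t: 10.38
ee_pos: [497.9, 199.9, 121.7]
orientation: [-0.971, -2.987, 0.001]
ft_force: [-1.2, -1.8, 1.2]
width: 32.1
grasp_force: 1.0
```

Call:
{"api": "servo_tool", "payload": {"deltas": [[[0, 0.6, 0], [0, 0, 0]], [[0, 0.6, 0], [0, 0, 0]]]}}

```text
t: 10.55
ee_pos: [498.0, 200.1, 121.7]
orientation: [-0.971, -2.987, 0.002]
ft_force: [-1.9, -3.2, 3.0]
width: 32.1
grasp_force: 2.5
```

Call:
{"api": "servo_tool", "payload": {"deltas": [[[0, 0.6, 0], [0, 0, 0]], [[0, 0.6, 0], [0, 0, 0]]]}}

```text
t: 10.72
ee_pos: [498.0, 200.2, 121.6]
orientation: [-0.971, -2.986, 0.003]
ft_force: [-3.2, -5.7, 4.8]
width: 32.1
grasp_force: 3.5
```

Call:
{"api": "servo_tool", "payload": {"deltas": [[[0, -5, 0], [0, 0, 0]], [[0, -10, 0], [0, 0, 0]], [[0, -15, 0], [0, 0, 0]], [[0, -15.5, 0], [0, 0, 0]], [[0, -15.5, 0], [0, 0, 0]]]}}

```text
t: 11.13
ee_pos: [489.6, 188.3, 121.8]
orientation: [0.972, 2.987, 0.0]
ft_force: [-0.0, -0.2, 0.1]
width: 32.1
grasp_force: 0.0
```

Call:
{"api": "servo_tool", "payload": {"deltas": [[[0, -0.7, 0], [0, 0, 0]], [[0, -0.7, 0], [0, 0, 0]]]}}

```text
t: 11.3
ee_pos: [489.5, 188.1, 121.8]
orientation: [0.971, 2.987, 0.0]
ft_force: [-0.8, 0.5, -0.0]
width: 32.2
grasp_force: 0.0
```

Call:
{"api": "servo_tool", "payload": {"deltas": [[[0, -0.7, 0], [0, 0, 0]], [[0, -0.7, 0], [0, 0, 0]]]}}

```text
t: 11.47
ee_pos: [488.9, 187.4, 121.7]
orientation: [0.971, 2.988, 0.0]
ft_force: [1.1, 0.1, 0.0]
width: 32.3
grasp_force: 0.0
```

Call:
{"api": "servo_tool", "payload": {"deltas": [[[0, -0.6, 0], [0, 0, 0]], [[0, -0.6, 0], [0, 0, 0]]]}}

```text
t: 11.63
ee_pos: [488.6, 186.9, 121.7]
orientation: [0.971, 2.988, 0.0]
ft_force: [0.7, 1.2, 0.7]
width: 32.5
grasp_force: 0.1
```

Call:
{"api": "servo_tool", "payload": {"deltas": [[[0, -0.6, 0], [0, 0, 0]], [[0, -0.6, 0], [0, 0, 0]]]}}

```text
t: 11.8
ee_pos: [488.2, 186.4, 121.7]
orientation: [0.971, 2.987, 0.0]
ft_force: [0.1, -0.1, 0.7]
width: 32.2
grasp_force: 0.2
```

Call:
{"api": "servo_tool", "payload": {"deltas": [[[0, -0.6, 0], [0, 0, 0]], [[0, -0.6, 0], [0, 0, 0]]]}}

```text
t: 11.97
ee_pos: [488.0, 186.0, 121.8]
orientation: [0.971, 2.987, 0.001]
ft_force: [1.5, 0.8, 0.0]
width: 32.5
grasp_force: 0.4
```

Call:
{"api": "servo_tool", "payload": {"deltas": [[[0, -0.6, 0], [0, 0, 0]], [[0, -0.6, 0], [0, 0, 0]]]}}

```text
t: 12.13
ee_pos: [487.9, 185.6, 122.0]
orientation: [0.971, 2.987, 0.001]
ft_force: [0.2, 1.8, 1.8]
width: 31.9
grasp_force: 0.9
```

Call:
{"api": "servo_tool", "payload": {"deltas": [[[0, -0.6, 0], [0, 0, 0]], [[0, -0.6, 0], [0, 0, 0]]]}}

```text
t: 12.3
ee_pos: [487.8, 185.4, 122.0]
orientation: [0.971, 2.986, 0.002]
ft_force: [1.5, 3.0, 1.3]
width: 32.0
grasp_force: 2.0
```

Call:
{"api": "servo_tool", "payload": {"deltas": [[[0, -0.6, 0], [0, 0, 0]], [[0, -0.6, 0], [0, 0, 0]]]}}

```text
t: 12.47
ee_pos: [487.7, 185.2, 122.1]
orientation: [0.971, 2.986, 0.003]
ft_force: [2.8, 4.4, 0.2]
width: 32.2
grasp_force: 3.0
```

T is 18.2 mm again with the same hard stop, so left −y is **snug** too. Now the right bracket.

Call:
{"api": "servo_tool", "payload": {"deltas": [[[0, 10.5, 0], [0, 0, 0]], [[0, 10.5, 0], [0, 0, 0]], [[0, 10.5, -5], [0, 0, 0]], [[0, 10.5, -30], [0, 0, 0]], [[0, 10.5, -50], [0, 0, 0]]]}}

```text
t: 12.88
ee_pos: [491.8, 192.4, 171.8]
orientation: [-0.97, -2.985, 0.004]
ft_force: [0.6, -0.6, 0.3]
width: 31.7
grasp_force: 0.0
```

Call:
{"api": "servo_tool", "payload": {"deltas": [[[-20, -22, 0], [0, 0, 0]], [[-48, -52, 0], [0, 0, 0]], [[-76, -82, 0], [0, 0, 0]], [[-104, -113, 0], [0, 0, 0]], [[-131, -142, 0], [0, 0, 0]]]}}

```text
t: 13.3
ee_pos: [514.6, -0.9, 171.9]
orientation: [-0.97, -2.987, 0.001]
ft_force: [-0.3, 0.5, 0.1]
width: 32.3
grasp_force: 0.0
```

Call:
{"api": "servo_tool", "payload": {"deltas": [[[-28, -30, 0], [0, 0, 0.05]], [[-56, -60, 0], [0, 0, 0.1]], [[-84, -91, 0], [0, 0, 0.15]], [[-112, -121, 0], [0, 0, 0.175]], [[-130, -141, 0], [0, 0, 0.175]]]}}

```text
t: 13.72
ee_pos: [537.1, -192.9, 171.9]
orientation: [-1.233, -2.889, 0.001]
ft_force: [0.3, -0.4, 0.8]
width: 32.5
grasp_force: 0.0
```

Call:
{"api": "servo_tool", "payload": {"deltas": [[[0, 0, 0], [0, 0, 0]], [[0, 0, 0], [0, 0, 0]], [[0, 0, 0], [0, 0, 0]], [[0, 0, 0], [0, 0, 0]]]}}

```text
t: 14.05
ee_pos: [537.0, -188.1, 171.6]
orientation: [-1.227, -2.891, -0.0]
ft_force: [-0.8, 0.8, 0.5]
width: 32.2
grasp_force: 0.0
```

```bash
python3 -c "
from h import *
heads(save='pics/w4.png');plan([537.5,-189.5,172],np.radians(44))"
```

```text
wrist px [324.1 284.2] ctr [ 537.4 -190. ] AF 18.9 flat normals at 14.0 +60k thr 61.0
t 14.1 pos [ 537.2  -187.99  171.65] yaw 44.04 F [-0.26 -0.49 -0.16] w 32.13 gf 0.0
shift [-1.29 -0.84 -0.35]
turn [-0.    -0.001  0.001]
```

View pics/w4.png

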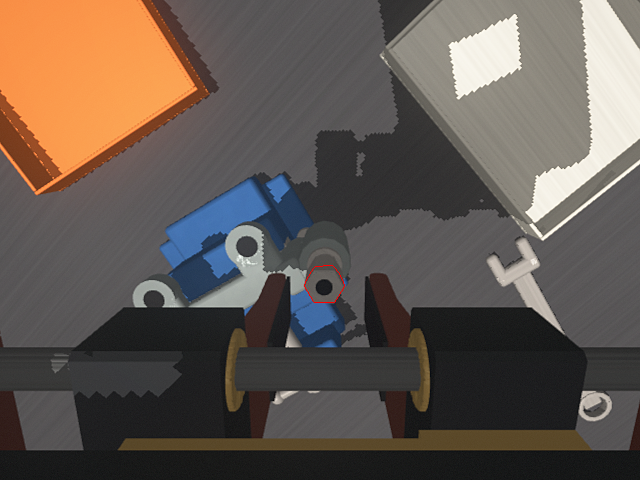

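```bash
python3 -c "
from h import *
f=get_image('wrist')['frame'];cv2.imwrite('pics/w5.png',cv2.resize(f[254:314,294:354],(600,600),interpolation=cv2.INTER_CUBIC))"
```

```text
(no output)
```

View pics/w5.png

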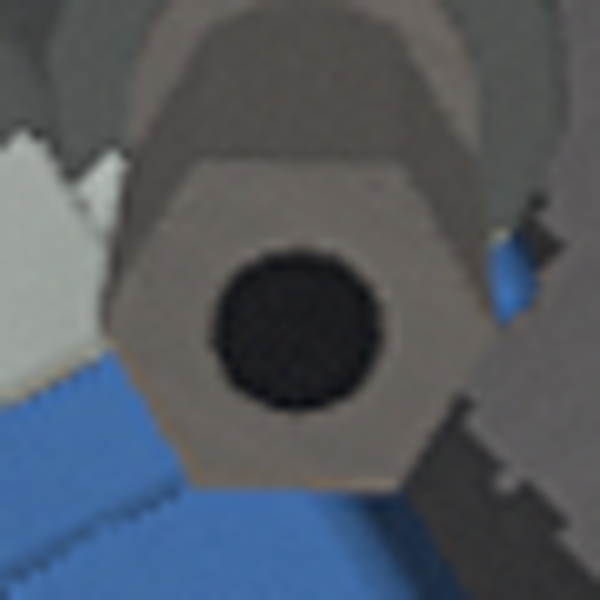

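The hex corners point left and right at full-frame pixel (324,286), so the flats normals are at about yaw 14°. I'm turning 30° and going down.

Call:
{"api": "servo_tool", "payload": {"deltas": [[[-1, -1.3, 0], [0, 0, 0.105]], [[-1, -1.3, 0], [0, 0, 0.21]], [[-1, -1.3, 0], [0, 0, 0.314]], [[-1, -1.3, 0], [0, 0, 0.419]], [[-1, -1.3, 0], [0, 0, 0.524]]]}}

```text
t: 14.57
ee_pos: [537.3, -189.9, 171.8]
orientation: [-1.94, -2.471, 0.0]
ft_force: [-0.3, 0.2, 0.3]
width: 32.0
grasp_force: 0.0
```

Call:
{"api": "servo_tool", "payload": {"deltas": [[[0, 0, 0], [0, 0, 0]], [[0, 0, 0], [0, 0, 0]], [[0, 0, 0], [0, 0, 0]]]}}

```text
t: 14.82
ee_pos: [537.4, -190.4, 171.8]
orientation: [-1.931, -2.478, 0.0]
ft_force: [0.0, 0.2, -1.2]
width: 32.3
grasp_force: 0.0
```

```bash
python3 -c "
from h import *
heads();plan([537,-189.7,122],np.radians(14))"
```

```text
wrist px [328.1 280.4] ctr [ 540.5 -193.4] AF 16.4 flat normals at 2.5 +60k thr 175.0
t 14.87 pos [ 537.37 -190.6   171.76] yaw 14.1 F [-0.11 -0.66  0.12] w 32.52 gf 0.0
shift [ 0.96 -0.14 49.76]
turn [-0.    -0.     0.002]
```

Call:
{"api": "servo_tool", "payload": {"deltas": [[[0.4, 0, 10], [0, 0, 0]], [[0.8, 0, 20], [0, 0, 0]], [[0.8, 0, 30], [0, 0, 0]], [[0.8, 0, 40], [0, 0, 0]], [[0.8, 0, 50], [0, 0, 0]]]}}

```text
t: 15.28
ee_pos: [536.7, -190.1, 120.1]
orientation: [-1.935, -2.474, 0.001]
ft_force: [0.1, -0.1, -0.2]
width: 32.2
grasp_force: 0.0
```

Call:
{"api": "servo_tool", "payload": {"deltas": [[[0, 0, 0], [0, 0, 0]], [[0, 0, 0], [0, 0, 0]], [[0, 0, 0], [0, 0, 0]], [[0, 0, 0], [0, 0, 0]]]}}

```text
t: 15.62
ee_pos: [537.5, -190.4, 122.1]
orientation: [1.935, 2.474, 0.0]
ft_force: [-0.7, 0.1, 0.8]
width: 31.9
grasp_force: 0.0
```

Call:
{"api": "servo_tool", "payload": {"deltas": [[[0, 2, 0], [0, 0, 0]], [[0, 4, 0], [0, 0, 0]], [[0, 5.5, 0], [0, 0, 0]], [[0, 5.5, 0], [0, 0, 0]]]}}

```text
t: 15.95
ee_pos: [543.1, -189.0, 122.0]
orientation: [1.935, 2.474, 0.0]
ft_force: [0.2, -0.8, -0.4]
width: 31.9
grasp_force: 0.0
```

Call:
{"api": "servo_tool", "payload": {"deltas": [[[0, 0.7, 0], [0, 0, 0]], [[0, 0.7, 0], [0, 0, 0]]]}}

```text
t: 16.12
ee_pos: [543.2, -188.7, 121.8]
orientation: [1.936, 2.474, 0.0]
ft_force: [0.0, -0.1, 0.1]
width: 32.2
grasp_force: 0.0
```

Call:
{"api": "servo_tool", "payload": {"deltas": [[[0, 0.7, 0], [0, 0, 0]], [[0, 0.7, 0], [0, 0, 0]]]}}

```text
t: 16.28
ee_pos: [543.9, -188.6, 121.7]
orientation: [1.936, 2.474, 0.0]
ft_force: [1.5, -0.4, 0.1]
width: 31.6
grasp_force: 0.0
```

Call:
{"api": "servo_tool", "payload": {"deltas": [[[0, 0.7, 0], [0, 0, 0]], [[0, 0.7, 0], [0, 0, 0]]]}}

```text
t: 16.45
ee_pos: [544.6, -188.4, 121.7]
orientation: [1.936, 2.474, 0.0]
ft_force: [-0.3, 0.4, 0.3]
width: 32.2
grasp_force: 0.0
```

Call:
{"api": "servo_tool", "payload": {"deltas": [[[0, 0.7, 0], [0, 0, 0]], [[0, 0.7, 0], [0, 0, 0]]]}}

```text
t: 16.62
ee_pos: [545.2, -188.3, 121.7]
orientation: [-1.936, -2.474, 0.0]
ft_force: [-0.7, 0.4, -0.7]
width: 31.9
grasp_force: 0.1
```

Call:
{"api": "servo_tool", "payload": {"deltas": [[[0, 0.7, 0], [0, 0, 0]], [[0, 0.7, 0], [0, 0, 0]]]}}

```text
t: 16.78
ee_pos: [545.9, -188.1, 121.7]
orientation: [-1.936, -2.474, 0.0]
ft_force: [-0.5, -0.1, 0.2]
width: 32.1
grasp_force: 0.2
```

Call:
{"api": "servo_tool", "payload": {"deltas": [[[0, 0.7, 0], [0, 0, 0]], [[0, 0.7, 0], [0, 0, 0]]]}}

```text
t: 16.95
ee_pos: [546.6, -187.9, 121.7]
orientation: [-1.936, -2.474, 0.0]
ft_force: [-0.8, 0.3, 0.5]
width: 31.8
grasp_force: 0.3
```

Call:
{"api": "servo_tool", "payload": {"deltas": [[[0, 0.7, 0], [0, 0, 0]], [[0, 0.7, 0], [0, 0, 0]]]}}

```text
t: 17.12
ee_pos: [547.1, -187.8, 121.7]
orientation: [-1.936, -2.474, 0.0]
ft_force: [-1.3, -0.6, 0.5]
width: 32.0
grasp_force: 0.8
```

Call:
{"api": "servo_tool", "payload": {"deltas": [[[0, 0.6, 0], [0, 0, 0]], [[0, 0.6, 0], [0, 0, 0]]]}}

```text
t: 17.28
ee_pos: [547.7, -187.6, 121.7]
orientation: [-1.936, -2.474, 0.0]
ft_force: [-2.6, -0.7, 1.5]
width: 32.0
grasp_force: 1.0
```

Call:
{"api": "servo_tool", "payload": {"deltas": [[[0, 0.6, 0], [0, 0, 0]], [[0, 0.6, 0], [0, 0, 0]]]}}

```text
t: 17.45
ee_pos: [548.2, -187.5, 121.7]
orientation: [-1.936, -2.474, 0.0]
ft_force: [-3.3, -1.1, 2.4]
width: 32.2
grasp_force: 1.4
```

Call:
{"api": "servo_tool", "payload": {"deltas": [[[0, 0.6, 0], [0, 0, 0]], [[0, 0.6, 0], [0, 0, 0]]]}}

```text
t: 17.62
ee_pos: [548.4, -187.4, 121.7]
orientation: [-1.935, -2.474, 0.001]
ft_force: [-6.0, -1.3, 3.4]
width: 31.9
grasp_force: 2.4
```

Call:
{"api": "servo_tool", "payload": {"deltas": [[[0, 0.5, 0], [0, 0, 0]], [[0, 0.5, 0], [0, 0, 0]]]}}

```text
t: 17.78
ee_pos: [548.5, -187.3, 121.7]
orientation: [-1.935, -2.473, 0.002]
ft_force: [-6.2, -2.7, 4.7]
width: 32.4
grasp_force: 3.2
```

Call:
{"api": "servo_tool", "payload": {"deltas": [[[0, -6, 0], [0, 0, 0]], [[0, -12, 0], [0, 0, 0]], [[0, -17, 0], [0, 0, 0]], [[0, -18, 0], [0, 0, 0]], [[0, -18, 0], [0, 0, 0]]]}}

```text
t: 18.2
ee_pos: [531.7, -191.7, 121.8]
orientation: [1.936, 2.474, 0.0]
ft_force: [0.3, 0.1, 0.0]
width: 31.9
grasp_force: 0.0
```

Call:
{"api": "servo_tool", "payload": {"deltas": [[[0, -0.7, 0], [0, 0, 0]], [[0, -0.7, 0], [0, 0, 0]]]}}

```text
t: 18.37
ee_pos: [531.5, -191.8, 121.8]
orientation: [1.936, 2.474, 0.0]
ft_force: [-0.2, -0.9, 0.1]
width: 32.2
grasp_force: 0.0
```

Call:
{"api": "servo_tool", "payload": {"deltas": [[[0, -0.7, 0], [0, 0, 0]], [[0, -0.7, 0], [0, 0, 0]]]}}

```text
t: 18.53
ee_pos: [530.9, -191.9, 121.8]
orientation: [1.935, 2.474, 0.0]
ft_force: [1.0, 0.6, 0.4]
width: 32.1
grasp_force: 0.2
```

Call:
{"api": "servo_tool", "payload": {"deltas": [[[0, -0.7, 0], [0, 0, 0]], [[0, -0.7, 0], [0, 0, 0]]]}}

```text
t: 18.7
ee_pos: [530.1, -192.0, 121.8]
orientation: [1.936, 2.474, 0.0]
ft_force: [0.7, 0.2, 0.2]
width: 31.9
grasp_force: 0.2
```

Call:
{"api": "servo_tool", "payload": {"deltas": [[[0, -0.7, 0], [0, 0, 0]], [[0, -0.7, 0], [0, 0, 0]]]}}

```text
t: 18.87
ee_pos: [529.2, -192.2, 121.7]
orientation: [1.936, 2.474, 0.0]
ft_force: [1.1, -0.2, -0.4]
width: 32.0
grasp_force: 0.2
```

Call:
{"api": "servo_tool", "payload": {"deltas": [[[0, -0.7, 0], [0, 0, 0]], [[0, -0.7, 0], [0, 0, 0]]]}}

```text
t: 19.03
ee_pos: [528.6, -192.4, 121.7]
orientation: [1.936, 2.474, 0.0]
ft_force: [0.5, -0.1, -0.2]
width: 32.0
grasp_force: 0.4
```

Call:
{"api": "servo_tool", "payload": {"deltas": [[[0, -0.7, 0], [0, 0, 0]], [[0, -0.7, 0], [0, 0, 0]]]}}

```text
t: 19.2
ee_pos: [528.2, -192.6, 121.9]
orientation: [1.935, 2.474, 0.001]
ft_force: [1.9, 0.1, 1.7]
width: 32.5
grasp_force: 0.8
```

Call:
{"api": "servo_tool", "payload": {"deltas": [[[0, -0.7, 0], [0, 0, 0]], [[0, -0.7, 0], [0, 0, 0]]]}}

```text
t: 19.37
ee_pos: [527.5, -192.8, 121.9]
orientation: [1.936, 2.474, 0.0]
ft_force: [1.6, 0.5, 0.6]
width: 31.7
grasp_force: 1.0
```

It rocks at least 6.6 mm against light friction, so right +y is **worn**. I'm centring on it and gripping.

Call:
{"api": "servo_tool", "payload": {"deltas": [[[0, 6, 0], [0, 0, 0]], [[0, 11.4, 0], [0, 0, 0]], [[0, 11.4, 0], [0, 0, 0]], [[0, 11.4, 0], [0, 0, 0]], [[0, 11.4, 0], [0, 0, 0]]]}}

```text
t: 19.78
ee_pos: [538.0, -189.8, 121.4]
orientation: [-1.935, -2.474, 0.001]
ft_force: [0.9, 0.2, 1.1]
width: 32.2
grasp_force: 0.0
```

Call:
{"api": "servo_tool", "payload": {"deltas": [[[0, 0, 0], [0, 0, 0]], [[0, 0, 0], [0, 0, 0]]]}}

```text
t: 19.95
ee_pos: [538.1, -190.0, 121.6]
orientation: [-1.936, -2.474, 0.0]
ft_force: [-0.1, -0.2, -1.3]
width: 32.2
grasp_force: 0.0
```

Call:
{"api": "servo_tool", "payload": {"deltas": [[[0, -0.4, 0], [0, 0, 0]], [[0, -0.4, 0], [0, 0, 0]], [[0, -0.4, 0], [0, 0, 0]], [[0, -0.4, 0], [0, 0, 0]], [[0, -0.4, 0], [0, 0, 0]]], "grip": 0.6}}

```text
t: 20.37
ee_pos: [537.8, -190.1, 121.7]
orientation: [-1.936, -2.474, 0.0]
ft_force: [-0.2, -0.6, 0.3]
width: 17.4
grasp_force: 0.2
```

Call:
{"api": "servo_tool", "payload": {"deltas": [[[0, 0, 0], [0, 0, 0]], [[0, 0, 0], [0, 0, 0]], [[0, 0, 0], [0, 0, 0]], [[0, 0, 0], [0, 0, 0]]], "grip": 0.8}}

```text
t: 20.7
ee_pos: [537.9, -190.1, 121.7]
orientation: [-1.936, -2.474, 0.0]
ft_force: [0.5, -0.9, 0.4]
width: 16.8
grasp_force: 30.0
```

Call:
{"api": "servo_tool", "payload": {"deltas": [[[0, 0, -1], [0, 0, 0]], [[0, 0, -2], [0, 0, 0]], [[0, 0, -4], [0, 0, 0]], [[0, 0, -6], [0, 0, 0]]]}}

```text
t: 21.03
ee_pos: [537.9, -190.1, 127.9]
orientation: [-1.936, -2.474, -0.0]
ft_force: [-0.4, 0.7, -1.1]
width: 16.8
grasp_force: 30.0
```

Call:
{"api": "servo_tool", "payload": {"deltas": [[[0, 0, -8], [0, 0, 0]], [[0, 0, -20], [0, 0, 0]], [[0, 0, -36], [0, 0, 0]], [[0, 0, -54], [0, 0, 0]], [[0, 0, -62], [0, 0, 0]]]}}

```text
t: 21.45
ee_pos: [539.2, -190.5, 192.9]
orientation: [1.934, 2.471, 0.002]
ft_force: [0.4, 0.2, -0.9]
width: 16.9
grasp_force: 30.0
```

Call:
{"api": "servo_tool", "payload": {"deltas": [[[22, 10, 0], [0, 0, 0]], [[55, 26, 0], [0, 0, 0]], [[90, 42, 0], [0, 0, 0]], [[125, 58, 0], [0, 0, 0]], [[152, 71, 0], [0, 0, 0]]]}}

```text
t: 21.87
ee_pos: [570.5, -23.2, 190.5]
orientation: [1.935, 2.474, 0.001]
ft_force: [0.6, 0.7, -1.3]
width: 17.0
grasp_force: 30.0
```

Call:
{"api": "servo_tool", "payload": {"deltas": [[[18, 8, 10], [0, 0, 0]], [[26, 12, 35], [0, 0, 0]], [[26, 12, 65], [0, 0, 0]], [[26, 12, 95], [0, 0, 0]], [[26, 12, 110], [0, 0, 0]]]}}

```text
t: 22.28
ee_pos: [574.1, 3.2, 77.3]
orientation: [-1.933, -2.473, 0.003]
ft_force: [-1.3, -0.5, -0.9]
width: 16.9
grasp_force: 30.0
```

Call:
{"api": "servo_tool", "payload": {"deltas": [[[0, 0, 4], [0, 0, 0]], [[0, 0, 8], [0, 0, 0]], [[0, 0, 12], [0, 0, 0]], [[0, 0, 15], [0, 0, 0]], [[0, 0, 15], [0, 0, 0]]]}}

```text
t: 22.7
ee_pos: [576.2, 2.5, 65.3]
orientation: [1.935, 2.473, 0.001]
ft_force: [-0.2, -0.0, -0.9]
width: 17.0
grasp_force: 30.0
```

Call:
{"api": "servo_tool", "payload": {"deltas": [[[0, 0, 4], [0, 0, 0]], [[0, 0, 8.5], [0, 0, 0]], [[0, 0, 8.5], [0, 0, 0]], [[0, 0, 8.5], [0, 0, 0]]]}}

```text
t: 23.03
ee_pos: [575.5, 2.7, 56.1]
orientation: [-1.936, -2.474, 0.0]
ft_force: [0.5, 0.4, -1.6]
width: 16.3
grasp_force: 30.0
```

Call:
{"api": "servo_tool", "payload": {"deltas": [[[0, 0, 0], [0, 0, 0]], [[0, 0, 0], [0, 0, 0]], [[0, 0, 0], [0, 0, 0]], [[0, 0, 0], [0, 0, 0]], [[0, 0, 0], [0, 0, 0]]], "grip": 0.27}}

```text
t: 23.45
ee_pos: [575.8, 2.7, 56.4]
orientation: [1.936, 2.474, 0.0]
ft_force: [0.4, 0.8, -1.2]
width: 31.9
grasp_force: 0.0
```

Call:
{"api": "servo_tool", "payload": {"deltas": [[[0, 0, -15], [0, 0, 0]], [[0, 0, -45], [0, 0, 0]], [[0, 0, -80], [0, 0, 0]], [[0, 0, -105], [0, 0, 0]], [[0, 0, -115], [0, 0, 0]]]}}

```text
t: 23.87
ee_pos: [577.6, 2.7, 175.0]
orientation: [1.933, 2.471, 0.005]
ft_force: [0.6, -0.6, 0.2]
width: 32.2
grasp_force: 0.0
```

```bash
python3 -c "
from h import *
p=get_image('scene');cv2.imwrite('pics/s6.png',cv2.resize(p['frame'][190:400,160:440],(800,600)))
plan([537.7-38.6,-190.3-134.6,172],np.radians(14))"
```

```text
t 23.92 pos [577.9    2.64 175.3 ] yaw 13.93 F [ 0.89 -0.45  1.44] w 32.08 gf 0.0
shift [-298.95 -155.32    2.82]
turn [ 0.006  0.002 -0.001]
```

View pics/s6.png

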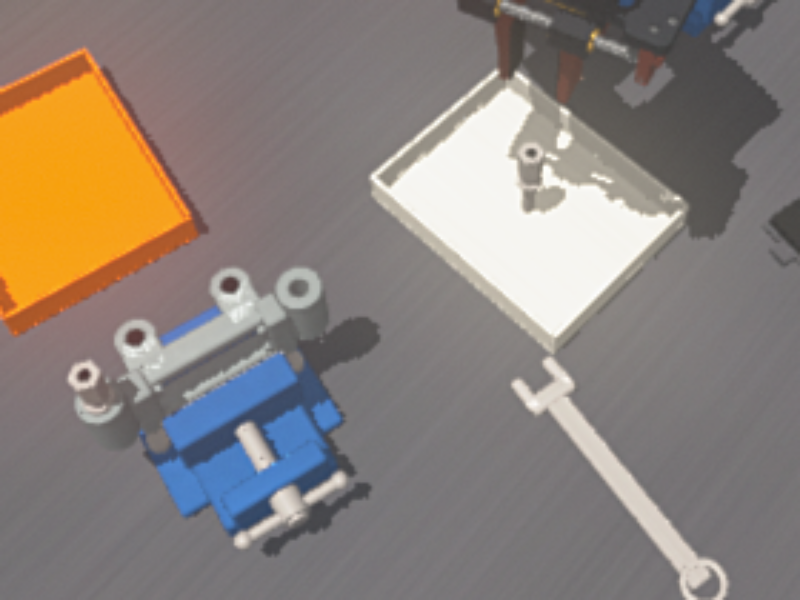

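The worn pin stands in the white tray at crop (530,175). The right +y bore is empty, and the right −y pin is at crop (85,385). That pin is next.

Call:
{"api": "servo_tool", "payload": {"deltas": [[[-22, -11, 0], [0, 0, 0]], [[-54, -28, 0], [0, 0, 0]], [[-88, -46, 0], [0, 0, 0]], [[-122, -63, 0], [0, 0, 0]], [[-150, -78, 0], [0, 0, 0]]]}}

```text
t: 24.33
ee_pos: [534.5, -163.4, 169.6]
orientation: [-1.935, -2.473, 0.001]
ft_force: [0.9, 0.2, -0.1]
width: 32.2
grasp_force: 0.0
```

Call:
{"api": "servo_tool", "payload": {"deltas": [[[-36, -18, 1], [0, 0, 0]], [[-70, -36, 2], [0, 0, 0]], [[-104, -54, 3], [0, 0, 0]], [[-136, -71, 3], [0, 0, 0]], [[-149, -77, 3], [0, 0, 0]]]}}

```text
t: 24.75
ee_pos: [495.2, -328.2, 166.5]
orientation: [-1.938, -2.471, 0.001]
ft_force: [-0.1, -0.6, -0.5]
width: 32.2
grasp_force: 0.0
```

Call:
{"api": "servo_tool", "payload": {"deltas": [[[0, 0, 0], [0, 0, 0]], [[0, 0, 0], [0, 0, 0]], [[0, 0, 0], [0, 0, 0]], [[0, 0, 0], [0, 0, 0]]]}}

```text
t: 25.08
ee_pos: [497.3, -323.2, 167.7]
orientation: [-1.933, -2.475, -0.0]
ft_force: [-0.3, -0.3, -0.2]
width: 32.2
grasp_force: 0.0
```

```bash
python3 -c "
from h import *
heads();plan([499,-325,122],np.radians(14))
f=get_image('wrist')['frame'];cv2.imwrite('pics/w7.png',cv2.resize(f[240:320,288:368],(560,560),interpolation=cv2.INTER_CUBIC))"
```

```text
wrist px [330.3 287.6] ctr [ 502.  -327.6] AF 16.7 flat normals at 15.0 +60k thr 171.0
t 25.13 pos [ 497.52 -323.24  167.97] yaw 14.03 F [-0.4   0.95  0.13] w 32.38 gf 0.0
shift [-2.09  1.02 45.97]
turn [-0.    -0.001  0.   ]
```

View pics/w7.png

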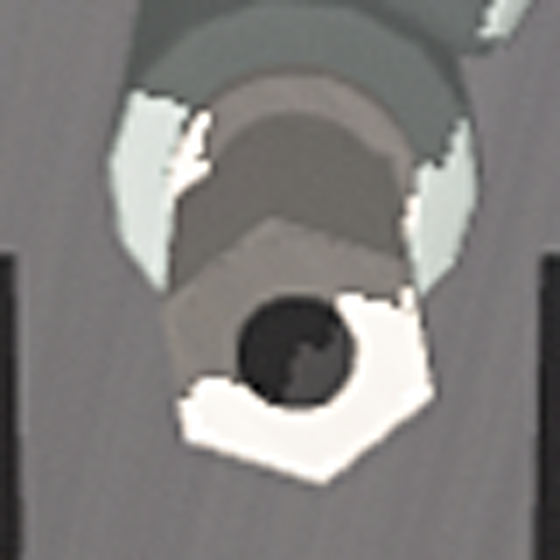

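The hex is turned about 9° from the tool, its centre at full pixel (330.6,290), so the flats are at about yaw 23°.

Call:
{"api": "servo_tool", "payload": {"deltas": [[[-2.1, 1.3, 6], [0, 0, -0.08]], [[-2.1, 1.3, 16], [0, 0, -0.16]], [[-2.1, 1.3, 26], [0, 0, -0.16]], [[-2.1, 1.3, 36], [0, 0, -0.16]], [[-2.1, 1.3, 46], [0, 0, -0.16]]]}}

```text
t: 25.6
ee_pos: [499.0, -326.0, 121.3]
orientation: [-1.734, -2.62, -0.0]
ft_force: [0.1, -0.5, 0.8]
width: 32.4
grasp_force: 0.0
```

Call:
{"api": "servo_tool", "payload": {"deltas": [[[0, 0, 0], [0, 0, 0]], [[0, 0, 0], [0, 0, 0]], [[0, 0, 0], [0, 0, 0]], [[0, 0, 0], [0, 0, 0]]]}}

```text
t: 25.93
ee_pos: [499.2, -326.8, 122.7]
orientation: [1.732, 2.62, -0.0]
ft_force: [0.0, -0.4, -0.2]
width: 31.8
grasp_force: 0.0
```

Call:
{"api": "servo_tool", "payload": {"deltas": [[[0, 2, 0], [0, 0, 0]], [[0, 4, 0], [0, 0, 0]], [[0, 5.5, 0], [0, 0, 0]], [[0, 5.5, 0], [0, 0, 0]]]}}

```text
t: 26.27
ee_pos: [504.4, -324.4, 122.5]
orientation: [1.731, 2.621, 0.0]
ft_force: [0.8, -0.3, 0.0]
width: 32.1
grasp_force: 0.0
```

Call:
{"api": "servo_tool", "payload": {"deltas": [[[0, 0.7, 0], [0, 0, 0]], [[0, 0.7, 0], [0, 0, 0]]]}}

```text
t: 26.43
ee_pos: [504.7, -324.1, 122.3]
orientation: [1.732, 2.621, 0.0]
ft_force: [-0.2, -0.6, -0.2]
width: 32.0
grasp_force: 0.0
```

Call:
{"api": "servo_tool", "payload": {"deltas": [[[0, 0.7, 0], [0, 0, 0]], [[0, 0.7, 0], [0, 0, 0]]]}}

```text
t: 26.6
ee_pos: [505.3, -323.8, 122.2]
orientation: [1.732, 2.621, 0.0]
ft_force: [0.4, -0.7, 0.0]
width: 32.3
grasp_force: 0.0
```

Call:
{"api": "servo_tool", "payload": {"deltas": [[[0, 0.7, 0], [0, 0, 0]], [[0, 0.7, 0], [0, 0, 0]]]}}

```text
t: 26.77
ee_pos: [505.9, -323.6, 122.2]
orientation: [1.732, 2.621, 0.0]
ft_force: [0.5, -0.2, 0.3]
width: 31.9
grasp_force: 0.0
```

Call:
{"api": "servo_tool", "payload": {"deltas": [[[0, 0.7, 0], [0, 0, 0]], [[0, 0.7, 0], [0, 0, 0]]]}}

```text
t: 26.93
ee_pos: [506.6, -323.3, 122.2]
orientation: [-1.732, -2.621, 0.0]
ft_force: [-1.5, -0.2, -0.6]
width: 32.3
grasp_force: 0.1
```

Call:
{"api": "servo_tool", "payload": {"deltas": [[[0, 0.7, 0], [0, 0, 0]], [[0, 0.7, 0], [0, 0, 0]]]}}

```text
t: 27.1
ee_pos: [507.2, -323.0, 122.2]
orientation: [-1.732, -2.621, 0.0]
ft_force: [-0.1, 0.7, 0.1]
width: 31.8
grasp_force: 0.1
```

Call:
{"api": "servo_tool", "payload": {"deltas": [[[0, 0.7, 0], [0, 0, 0]], [[0, 0.7, 0], [0, 0, 0]]]}}

```text
t: 27.27
ee_pos: [507.9, -322.7, 122.2]
orientation: [1.732, 2.621, -0.0]
ft_force: [0.3, 0.0, 0.1]
width: 32.0
grasp_force: 0.1
```

Call:
{"api": "servo_tool", "payload": {"deltas": [[[0, 0.7, 0], [0, 0, 0]], [[0, 0.7, 0], [0, 0, 0]]]}}

```text
t: 27.43
ee_pos: [508.4, -322.5, 122.2]
orientation: [-1.732, -2.621, 0.0]
ft_force: [-1.4, -0.4, 0.4]
width: 32.0
grasp_force: 0.5
```

Call:
{"api": "servo_tool", "payload": {"deltas": [[[0, 0.6, 0], [0, 0, 0]], [[0, 0.6, 0], [0, 0, 0]]]}}

```text
t: 27.6
ee_pos: [509.0, -322.3, 122.3]
orientation: [-1.732, -2.621, 0.0]
ft_force: [-2.4, -0.1, 1.0]
width: 31.8
grasp_force: 0.8
```

Call:
{"api": "servo_tool", "payload": {"deltas": [[[0, 0.6, 0], [0, 0, 0]], [[0, 0.6, 0], [0, 0, 0]]]}}

```text
t: 27.77
ee_pos: [509.5, -322.1, 122.3]
orientation: [-1.732, -2.621, 0.0]
ft_force: [-3.0, -1.4, 0.6]
width: 31.9
grasp_force: 1.1
```

Call:
{"api": "servo_tool", "payload": {"deltas": [[[0, 0.6, 0], [0, 0, 0]], [[0, 0.6, 0], [0, 0, 0]]]}}

```text
t: 27.93
ee_pos: [509.7, -321.9, 122.3]
orientation: [-1.731, -2.621, 0.001]
ft_force: [-4.0, -1.9, 3.6]
width: 32.5
grasp_force: 2.2
```

Call:
{"api": "servo_tool", "payload": {"deltas": [[[0, 0.5, 0], [0, 0, 0]], [[0, 0.5, 0], [0, 0, 0]]]}}

```text
t: 28.1
ee_pos: [509.9, -321.8, 122.3]
orientation: [-1.731, -2.62, 0.001]
ft_force: [-5.6, -1.9, 3.2]
width: 32.3
grasp_force: 3.1
```

Call:
{"api": "servo_tool", "payload": {"deltas": [[[0, -6, 0], [0, 0, 0]], [[0, -12, 0], [0, 0, 0]], [[0, -17, 0], [0, 0, 0]], [[0, -18, 0], [0, 0, 0]], [[0, -18, 0], [0, 0, 0]]]}}

```text
t: 28.52
ee_pos: [493.7, -328.8, 122.2]
orientation: [1.733, 2.62, 0.0]
ft_force: [0.5, 0.6, -0.4]
width: 32.0
grasp_force: 0.0
```

Call:
{"api": "servo_tool", "payload": {"deltas": [[[0, -0.7, 0], [0, 0, 0]], [[0, -0.7, 0], [0, 0, 0]]]}}

```text
t: 28.68
ee_pos: [493.5, -329.0, 122.3]
orientation: [1.732, 2.621, 0.0]
ft_force: [-0.7, 0.5, 0.4]
width: 32.0
grasp_force: 0.0
```

Call:
{"api": "servo_tool", "payload": {"deltas": [[[0, -0.7, 0], [0, 0, 0]], [[0, -0.7, 0], [0, 0, 0]]]}}

```text
t: 28.85
ee_pos: [492.9, -329.2, 122.3]
orientation: [1.732, 2.621, 0.0]
ft_force: [-0.2, 0.1, 0.2]
width: 32.0
grasp_force: 0.1
```

Call:
{"api": "servo_tool", "payload": {"deltas": [[[0, -0.7, 0], [0, 0, 0]], [[0, -0.7, 0], [0, 0, 0]]]}}

```text
t: 29.02
ee_pos: [492.2, -329.5, 122.3]
orientation: [1.732, 2.621, 0.0]
ft_force: [0.5, -0.7, -0.8]
width: 32.1
grasp_force: 0.2
```

Call:
{"api": "servo_tool", "payload": {"deltas": [[[0, -0.7, 0], [0, 0, 0]], [[0, -0.7, 0], [0, 0, 0]]]}}

```text
t: 29.18
ee_pos: [491.4, -329.8, 122.3]
orientation: [1.732, 2.621, -0.0]
ft_force: [0.3, 0.7, 0.9]
width: 31.9
grasp_force: 0.2
```

Call:
{"api": "servo_tool", "payload": {"deltas": [[[0, -0.7, 0], [0, 0, 0]], [[0, -0.7, 0], [0, 0, 0]]]}}

```text
t: 29.35
ee_pos: [490.9, -330.1, 122.3]
orientation: [1.732, 2.621, 0.0]
ft_force: [1.2, 1.0, 1.0]
width: 32.1
grasp_force: 0.5
```

Call:
{"api": "servo_tool", "payload": {"deltas": [[[0, -0.7, 0], [0, 0, 0]], [[0, -0.7, 0], [0, 0, 0]]]}}

```text
t: 29.52
ee_pos: [490.3, -330.4, 122.4]
orientation: [1.732, 2.621, 0.0]
ft_force: [1.0, 0.7, 1.3]
width: 32.0
grasp_force: 0.8
```

Call:
{"api": "servo_tool", "payload": {"deltas": [[[0, -0.7, 0], [0, 0, 0]], [[0, -0.7, 0], [0, 0, 0]]]}}

```text
t: 29.68
ee_pos: [489.8, -330.7, 122.4]
orientation: [1.732, 2.62, 0.0]
ft_force: [1.4, 1.2, 0.8]
width: 31.9
grasp_force: 1.2
```

Call:
{"api": "servo_tool", "payload": {"deltas": [[[0, -0.6, 0], [0, 0, 0]], [[0, -0.6, 0], [0, 0, 0]]]}}

```text
t: 29.85
ee_pos: [489.5, -330.9, 122.5]
orientation: [1.732, 2.62, 0.001]
ft_force: [3.8, 1.2, 2.0]
width: 32.1
grasp_force: 2.2
```

Rock is about 6.7 mm against a soft resistance, so right −y is **worn** too. I'm centring on it and drawing it.

Call:
{"api": "servo_tool", "payload": {"deltas": [[[0, 6, 0], [0, 0, 0]], [[0, 11.8, 0], [0, 0, 0]], [[0, 11.8, 0], [0, 0, 0]], [[0, 11.8, 0], [0, 0, 0]], [[0, 11.8, 0], [0, 0, 0]]]}}

```text
t: 30.27
ee_pos: [499.5, -326.0, 121.9]
orientation: [-1.731, -2.621, 0.0]
ft_force: [-0.1, -0.7, -0.5]
width: 32.3
grasp_force: 0.0
```

Call:
{"api": "servo_tool", "payload": {"deltas": [[[0, 0, 0], [0, 0, 0]], [[0, 0, 0], [0, 0, 0]]]}}

```text
t: 30.43
ee_pos: [499.6, -326.2, 122.1]
orientation: [-1.732, -2.621, 0.0]
ft_force: [1.0, -0.1, -0.9]
width: 32.1
grasp_force: 0.0
```

Call:
{"api": "servo_tool", "payload": {"deltas": [[[0, 0, 0], [0, 0, 0]], [[0, 0, 0], [0, 0, 0]], [[0, 0, 0], [0, 0, 0]], [[0, 0, 0], [0, 0, 0]], [[0, 0, 0], [0, 0, 0]]], "grip": 0.6}}

```text
t: 30.85
ee_pos: [499.7, -326.2, 122.2]
orientation: [-1.732, -2.621, 0.0]
ft_force: [-0.2, 0.1, -0.3]
width: 17.4
grasp_force: 0.2
```

Call:
{"api": "servo_tool", "payload": {"deltas": [[[0, 0, 0], [0, 0, 0]], [[0, 0, 0], [0, 0, 0]], [[0, 0, 0], [0, 0, 0]], [[0, 0, 0], [0, 0, 0]]], "grip": 0.8}}

```text
t: 31.18
ee_pos: [499.8, -326.2, 122.2]
orientation: [-1.732, -2.621, 0.0]
ft_force: [-0.3, 0.4, -0.4]
width: 16.7
grasp_force: 30.0
```

Call:
{"api": "servo_tool", "payload": {"deltas": [[[0, 0, -1], [0, 0, 0]], [[0, 0, -2], [0, 0, 0]], [[0, 0, -4], [0, 0, 0]], [[0, 0, -6], [0, 0, 0]]]}}

```text
t: 31.52
ee_pos: [499.8, -326.1, 128.4]
orientation: [-1.732, -2.621, -0.0]
ft_force: [0.4, -0.6, -0.3]
width: 16.4
grasp_force: 30.0
```

Call:
{"api": "servo_tool", "payload": {"deltas": [[[0, 0, -8], [0, 0, 0]], [[0, 0, -20], [0, 0, 0]], [[0, 0, -36], [0, 0, 0]], [[0, 0, -54], [0, 0, 0]], [[0, 0, -65], [0, 0, 0]]]}}

```text
t: 31.93
ee_pos: [500.7, -326.7, 196.1]
orientation: [1.73, 2.619, -0.0]
ft_force: [0.5, -0.0, -0.0]
width: 16.8
grasp_force: 30.0
```

Call:
{"api": "servo_tool", "payload": {"deltas": [[[18, 14, 0], [0, 0, 0]], [[45, 35, 0], [0, 0, 0]], [[75, 58, 0], [0, 0, 0]], [[105, 82, 0], [0, 0, 0]], [[135, 105, 0], [0, 0, 0]]]}}

```text
t: 32.35
ee_pos: [543.9, -159.4, 194.2]
orientation: [1.732, 2.619, 0.001]
ft_force: [0.1, -0.7, -0.9]
width: 16.7
grasp_force: 30.0
```

Call:
{"api": "servo_tool", "payload": {"deltas": [[[30, 23, 0], [0, 0, 0]], [[60, 47, 0], [0, 0, 0]], [[85, 66, 0], [0, 0, 0]], [[100, 78, 0], [0, 0, 0]], [[100, 78, 0], [0, 0, 0]]]}}

```text
t: 32.77
ee_pos: [577.1, -34.8, 194.1]
orientation: [1.727, 2.623, 0.002]
ft_force: [-0.2, -0.5, -0.6]
width: 16.6
grasp_force: 30.0
```

Call:
{"api": "servo_tool", "payload": {"deltas": [[[0, 0, 10], [0, 0, 0]], [[0, 0, 35], [0, 0, 0]], [[0, 0, 65], [0, 0, 0]], [[0, 0, 95], [0, 0, 0]], [[0, 0, 112], [0, 0, 0]]]}}

```text
t: 33.18
ee_pos: [573.8, -39.7, 78.1]
orientation: [-1.732, -2.617, 0.003]
ft_force: [-1.1, 0.1, 0.1]
width: 17.4
grasp_force: 30.0
```

Call:
{"api": "servo_tool", "payload": {"deltas": [[[0, 0, 3], [0, 0, 0]], [[0, 0, 6], [0, 0, 0]], [[0, 0, 9], [0, 0, 0]], [[0, 0, 12], [0, 0, 0]], [[0, 0, 12], [0, 0, 0]]]}}

```text
t: 33.6
ee_pos: [576.5, -38.6, 69.9]
orientation: [1.732, 2.62, 0.001]
ft_force: [-0.4, -0.1, -1.3]
width: 17.0
grasp_force: 30.0
```

Call:
{"api": "servo_tool", "payload": {"deltas": [[[0, 0, 4], [0, 0, 0]], [[0, 0, 8], [0, 0, 0]], [[0, 0, 12], [0, 0, 0]], [[0, 0, 12.8], [0, 0, 0]], [[0, 0, 12.8], [0, 0, 0]]]}}

```text
t: 34.02
ee_pos: [575.7, -38.1, 56.0]
orientation: [-1.731, -2.621, 0.001]
ft_force: [-0.5, -0.3, -0.7]
width: 16.4
grasp_force: 30.0
```

Call:
{"api": "servo_tool", "payload": {"deltas": [[[0, 0, 0], [0, 0, 0]], [[0, 0, 0], [0, 0, 0]], [[0, 0, 0], [0, 0, 0]], [[0, 0, 0], [0, 0, 0]], [[0, 0, 0], [0, 0, 0]]], "grip": 0.27}}

```text
t: 34.43
ee_pos: [576.1, -38.2, 56.6]
orientation: [1.732, 2.621, 0.0]
ft_force: [0.1, -0.0, -0.2]
width: 32.0
grasp_force: 0.0
```

Call:
{"api": "servo_tool", "payload": {"deltas": [[[0, 0, -15], [0, 0, 0]], [[0, 0, -45], [0, 0, 0]], [[0, 0, -80], [0, 0, 0]], [[0, 0, -115], [0, 0, 0]], [[0, 0, -150], [0, 0, 0]]]}}

```text
t: 34.85
ee_pos: [575.6, -38.2, 207.9]
orientation: [-1.732, -2.621, 0.0]
ft_force: [0.9, -0.5, 1.1]
width: 31.7
grasp_force: 0.0
```

Call:
{"api": "servo_tool", "payload": {"deltas": [[[30, 0, 0], [0, 0, 0]], [[60, 0, 0], [0, 0, 0]], [[90, 0, 0], [0, 0, 0]], [[90, 0, 0], [0, 0, 0]], [[90, 0, 0], [0, 0, 0]]]}}

```text
t: 35.27
ee_pos: [540.3, 45.5, 206.7]
orientation: [1.728, 2.623, 0.0]
ft_force: [-0.2, -0.2, 0.4]
width: 32.1
grasp_force: 0.0
```

```bash
python3 -c "
from h import *
plan()
p=get_image('scene');cv2.imwrite('pics/s8.png',cv2.resize(p['frame'][100:385,140:520],(800,600)))
P=cloud(p);Z=np.nan_to_num(P[...,2]);m=((Z>60)&(Z<100)&(abs(P[...,0]-576)<95)&(abs(P[...,1])<75)).astype(np.uint8)
k,l,s,c=cv2.connectedComponentsWithStats(m)
for i in range(1,k):
  if s[i,4]>15: print(s[i,4],np.median(P[l==i],0).round(1),P[l==i][:,2].max())
"
```

```text
t 35.27 pos [540.31  45.51 206.7 ] yaw 23.24 F [-0.21 -0.21  0.4 ] w 32.13 gf 0.0
104 [578.8  -3.3  81.7] 88.19948267090501
104 [579.4 -43.   82.1] 86.80593016152955
```

View pics/s8.png

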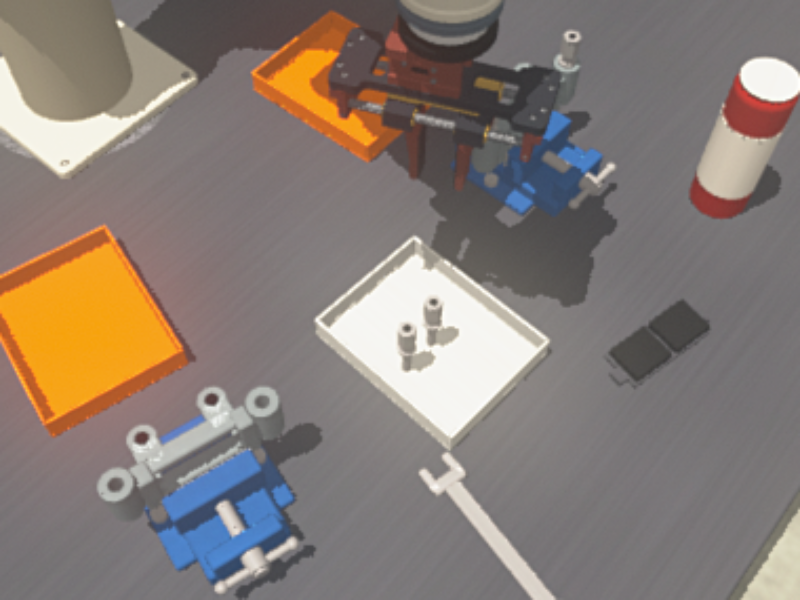

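Both worn pins stand in the tray at crop (407,345) and (433,320). I'll check that the snug pins are still home, then hand in.

```bash
python3 -c "
from h import *
p=get_image('top');P=cloud(p);Z=np.nan_to_num(P[...,2])
for c in ((496.3,329),(491.6,189.1)):
  m=(Z>143)&(Z<165)&(np.hypot(P[...,0]-c[0],P[...,1]-c[1])<14);print(m.sum(),np.median(P[m],0).round(1))
print(close_job())"
```

```text
79 [496.3 328.7 150. ]
0 [nan nan nan]
the job is handed in; nothing more can be done
None
  return _methods._mean(a, axis=axis, dtype=dtype,
  ret = um.true_divide(
```

The job is handed in at about 35 s: both right-bracket pins rocked loosely (about 6.6 mm) and now stand in the white scrap tray, and both left-bracket pins were snug (about 3 mm, hard stop) and were not drawn; the last check read the left +y pin home, but gave no reading for the left −y pin (probably hidden by the arm), so that one is unconfirmed.

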